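# Unload the glue-up press

## Task

The glue-up has set, so unload the press: flip the ratchet's direction lever to loosen, swing the ratchet until the nut is slack enough to free the clamping bar, and swing the bar well aside towards you, clear of the work. Then sort the blanks that are there: square-section handle blanks lying flat in the oblong wooden tray, octagonal dish blanks in the square plastic tub. Leave the lever on loosen, the bar open and the trays standing flat, and do not disturb the bowl or the glue bottle.

Things in the scene. Friction and masses are not known exactly. Their poses are not given: they have to be found in the camera images.
- press: Bench press, fixed: plywood board 170 (x) by 455 mm (y), 18 mm thick. Origin: on its underside, 12.5 mm from its middle towards -y; z up. Stud and nut stand at (0, -0.18), the bar's pivot post (40 mm across at its foot) at (0, 0.205). The blanks lie on the board in a row at about y = -0.09, -0.016, 0.058, 0.132 (a place may be empty); their tops are 54 mm above the bench, just under the bar.
- stud (a point): On the stud's axis, under the nut, 66.5 mm above the bench; fixed. The ratchet's head (64 mm across, 18 mm thick) sits round the nut above this point; the stud's end stands 98 mm above the bench.
- nut (a joint): Turn of the flanged hex nut on the stud, rad: 0 = tight, positive = anticlockwise from above = looser, stop at 6.28. Lead 8 mm a turn; friction 1.2 N m. When tight its flange sits in a 4 mm deep seat in the bar and so locks the bar; the bar comes free at about 3.2 rad (half a turn).
- ratchet (a joint): Angle of the ratchet spanner on the nut, rad, anticlockwise from above positive; at 0 its handle points along the press's +x. Range -2.2 to 2.2; friction 0.3 N m in the free direction; 16 teeth, so up to 0.4 rad of free play before it bites. Handle straight, 24 mm wide, reaching 200 mm from the stud, underside 76 and top 88 mm above the bench; it rises with the nut.
- handle_grip (a point): Point on the ratchet handle's centre line, 150 mm from the stud's axis, mid-thickness (82 mm above the bench when tight).
- rev_lever (a joint): Direction lever on the ratchet's head, rad from the handle's line, anticlockwise from above positive: -0.45 = tighten, +0.45 = loosen (drives anticlockwise, runs free clockwise); it bites only beyond about 0.3 either way. It stays where put; 2 N at its end moves it. Pivot on the handle's line, 29 mm from the stud's axis; it points out along the handle, 8 mm wide, 93 to 105 mm above the bench.
- lever_tip (a point): Centre of the round knob (13 mm diameter) at the direction lever's end, 34 mm from the lever's pivot, 99.5 mm above the bench when tight; it stands 4 to 17 mm above the handle's top face.
- bar (a joint): Swing of the flat aluminium bar about its pivot post, rad: 0 = over the blanks, reaching from the pivot along the press's -y and hooked under the nut; positive = clockwise from above, its free end towards the press's -x side; stop at 1.7. Friction 0.5 N m, it stays where left. 50 mm wide, 15 mm thick, 440 mm long, underside 55.5 and top 70.5 mm above the bench. Locked until the nut is slack.
- bar_knob (a point): On the axis of the upright wooden knob by which the bar is swung, 170 mm from the pivot's axis, 100.5 mm above the bench. The knob is round, 28 to 32 mm across, and stands 53 mm above the bar's top face (70.5 to 123.5 mm above the bench).
- handle1: Glued-up wooden handle blank, one of up to two alike (some may be absent): a square-section stick 120 x 36 x 36 mm, three wood laminations, about 0.11 kg. Origin: centre of its underside as it lies in the press; x along its length, z up. It starts lying on the press board with its length across the bar.
- handle2: Glued-up wooden handle blank, one of up to two alike (some may be absent): a square-section stick 120 x 36 x 36 mm, three wood laminations, about 0.11 kg. Origin: centre of its underside as it lies in the press; x along its length, z up. It starts lying on the press board with its length across the bar.
- dish1: Glued-up wooden dish blank, one of up to two alike (some may be absent): a regular octagon 60 mm across flats, 36 mm thick, three wood laminations, about 0.085 kg. Origin: centre of its underside; x and y each point to the middle of a flat (flats every 45 degrees), z up.
- dish2: Glued-up wooden dish blank, one of up to two alike (some may be absent): a regular octagon 60 mm across flats, 36 mm thick, three wood laminations, about 0.085 kg. Origin: centre of its underside; x and y each point to the middle of a flat (flats every 45 degrees), z up.
- tray: Low oblong pine tray for the handle blanks, loose, 0.7 kg: outside 145 mm (x) by 195 mm (y), 40 mm high, walls and floor 6 mm. Origin: centre of its underside, z up.
- tub: Square grey plastic tub for the dish blanks, loose, 0.6 kg: outside 158 x 158 mm (166 mm over its rolled rim), 58 mm high, walls and floor 4 mm. Origin: centre of its underside, z up.
- bowl: Bystander: turned wooden bowl, 150 mm across, 60 mm high, beyond the press. Origin: centre of its underside.
- glue: Bystander: white glue bottle, 60 mm diameter, 170 mm high, beyond the press. Origin: centre of its underside.
Things that resemble listed ones, but are neither listed nor needed, are in the scene too. What is shaped like the handle1 but blue or pink is not meant.

How it is judged:
On the way, in this order (a step that is already met when the one before it is completed fails the run):
1. the direction lever is flipped to the loosening side (value of joint rev_lever above 0.3 rad), for 0.2 s.
2. the nut is slackened by at least 2.4 rad (value of joint nut above 2.4 rad), for 0.2 s.
3. the bar is swung at least 1.1 rad aside (value of joint bar above 1.1 rad), for 0.2 s.
At the end, for the whole second after the job is handed in: Handle blanks at rest within 68 mm (x) and 93 mm (y) of the tray's centre, level within 0.3 rad; dish blanks at rest within 77 mm (x, y) of the tub's centre; all under 85 mm above the container's underside; containers level within 0.15 rad; lever over 0.25, nut over 2.4, bar over 1.1 rad (x of handle1 in the frame of tray between -0.068 and 0.068 m and y of handle1 in the frame of tray between -0.093 and 0.093 m and z of handle1 in the frame of tray between -0.005 and 0.085 m and linear speed of each of handle1, handle2, dish1, dish2 below 0.02 m/s and angle between handle1's own x axis and vertical between 1.27 and 1.87 rad and x of handle2 in the frame of tray between -0.068 and 0.068 m and y of handle2 in the frame of tray between -0.093 and 0.093 m and z of handle2 in the frame of tray between -0.005 and 0.085 m and angle between handle2's own x axis and vertical between 1.27 and 1.87 rad and x of dish1 in the frame of tub between -0.077 and 0.077 m and y of dish1 in the frame of tub between -0.077 and 0.077 m and z of dish1 in the frame of tub between -0.005 and 0.085 m and x of dish2 in the frame of tub between -0.077 and 0.077 m and y of dish2 in the frame of tub between -0.077 and 0.077 m and z of dish2 in the frame of tub between -0.005 and 0.085 m and value of joint rev_lever above 0.25 rad and value of joint nut above 2.4 rad and value of joint bar above 1.1 rad and angle between each of tray, tub's own z axis and vertical below 0.15 rad); the robot touches nothing.
It fails at once if the bowl is moved by more than 30 mm (distance of bowl from where it was at the start of the episode above 0.03 m).
It fails at once if the glue bottle is moved by more than 30 mm (distance of glue from where it was at the start of the episode above 0.03 m).
Of handle1, dish1, handle2, dish2 only 3 to 4 are there at a start; the rules pass over those that are not, and their reading is None.
At some moment in a run one of dish1, dish2 may be knocked a few centimetres aside while the robot is not near it.
Once in a run the grip may slacken for a moment while it holds something.
It also fails if it takes over 210 s, if anything falls off the work surface, if the arm or the gripper's body presses on something with over 40 N, if the wrist force passes 120 N, or if a joint passes its speed limit or range.

## Robot

A 6-joint arm with a two-finger parallel gripper is mounted at the origin on the work surface. World frame = base frame: x ahead of the robot, y to its left, z up, the work surface at z = 0. Lengths are in m, angles in rad, forces in N, time in s.
With the tool pointing down it reaches from about 0.35 to 0.975 m from the base axis. Payload 17.4 kg.
Tool frame: the origin (TCP) lies on the centre line of the jaws, within the pads' length; the fingertips stand 8 mm ahead of it and the grasp point (between the pads) lies 11 mm behind it (robot.nose_length is the distance from the TCP to the fingertips, in m); z points along the fingers, x is the direction in which the jaws open and shut, and the axes are right-handed (so a half turn about z gives the same grasp; the last joint's range is limited). The gripper opens to 85 mm and grips with 20 to 120 N. Pads are 22 mm wide; open, the fingers measure 114 mm over their backs; the gripper's body (76 mm by 85 mm) begins 54 mm behind the grasp point. The pads swing forward as they close: fully open they stand 13 mm farther back than shut.
Start: joints at [-1.174, 0.116, 1.442, -0, 1.584, -0.038], TCP at [0.284, -0.612, 0.239] pointing down, gripper open.
Joint ranges: [-2.83, 2.83], [-0.83, 2.19], [0.07, 2.5], [-1.14, 4.28], [0.01, 3], [-2.97, 2.97]. Speed limits (rad/s): [1.89, 1.89, 2.22, 3.14, 3.14, 3.14].

## Interface

Orientations are given as a 3x3 rotation matrix whose columns are the frame's x, y, z axes.
In Python, from plant import monitor, imaging, job, robot gives the robot as it stands. The module is installed in compiled form; this text tells all that it offers.
- The arm moves only by the tool step_arm, never from a script. Its argument "increments" is a list of rows, each a list of 7 numbers: the shift along the tool's x, y, z normalised to -1 to 1, where 1 is 0.2 m, then the turn, a rotation vector about the tool's x, y, z normalised to -1 to 1, where 1 is 30 degrees, then the opening in per cent of the stroke, from 0 (shut) to 100 (fully open). A call has 1 to 5 rows; each row shifts and turns the commanded pose from where the row before left it, along the tool's axes as they then stand; what a row does not reach is not made up. A row lasts 1/12 s, in which the tool goes at most 41.7 mm and 7.16 degrees, less where a joint would pass 70% of its speed; a pose out of reach is approached as far as the arm can. A call with a number of a shift or a turn outside -1 to 1 is refused whole. A call with a gripper value outside its range is refused whole. The fingers move at their own pace and stop on an object; the grip force is fixed at half the most. Time passes only in rows, so rows that do not move let the fingers close. It gives the time, the measured TCP pose, the force and the opening at its end, in the units of the state.
- monitor.get_obs(): the state, without advancing time (a new reading comes with each control period).
- imaging.camera(name): name is "scene" or "top"; returns (picture, depth): 420x560x3 uint8, red, green, blue; 420x560 float32, m along the optical axis (not along the pixel's ray), 0 where there is no reading.
- imaging.camera_params(name): a dict with "mtx" (3x3 intrinsics, pixels), "view" (4x4, takes a point from world to camera coordinates). Camera axes: x right, y down, z forward; pixel columns grow to the right and rows downward; lengths in m; the calibration is good to about 2 mm. A picture is of the moment at which its call begins. camera_params takes no time and is no camera call.
- job.hand_in(): hands the job in, once; it reports no verdict.
The state is a dict: "clock": time; "joint_pos": joint angles; "qvel": joint speeds; "joint_torque": joint torques, N m; "position": TCP position; "tcp_rot": TCP orientation; "force": force on the tool from outside, world axes, zero at the start; "torque": the same for the moment, N m; "grip_width": finger opening in m.
Only numpy, scipy, OpenCV 4.12 (cv2) and the standard library are available. Lean on these libraries where they do the work, as an engineer would, in place of code of your own. Each camera call takes 0.05 s, during which the arm holds its last target. There are 200 camera calls.

## Working session

There is one attempt and no reset: what is moved stays moved. The work goes in short steps, Python scripts to look and compute and a tool call to move; the robot and the scene stay as the last step left them, time stands still between calls to the robot, and variables do not carry over. Pictures are saved under pics/ and viewed, about 12 in all and at most 16, crops included, and the job is handed in when it is done.

Besides the shell and the picture viewer there is one more tool, called after ">>>" by a JSON object that holds its "api" and its "payload", one argument or row to a line. step_arm: Moves the arm, as the interface text tells. Scaled input: -1 to 1 covers 0.2 m each way for a shift and 30 degrees each way for a turn. Its arguments: {"type":"object","properties":{"increments":{"type":"array"}},"required":["increments"]}

```bash
mkdir -p pics; cat > h.py <<'E'
import numpy as np,cv2
from plant import monitor,imaging,job,robot
def cam(n):
    p,d=imaging.camera(n); c=imaging.camera_params(n); return p,d,np.array(c['mtx']),np.array(c['view'])
def world(d,K,V):
    h,w=d.shape;v,u=np.mgrid[:h,:w]
    P=np.stack([(u-K[0,2])/K[0,0]*d,(v-K[1,2])/K[1,1]*d,d],-1)
    return (P-V[:3,3])@V[:3,:3]
def ray(u,v,z,K,V):
    R=V[:3,:3];o=-R.T@V[:3,3];r=R.T@np.linalg.solve(K,[u,v,1.]);return o+r*(z-o[2])/r[2]
def save(n,p): cv2.imwrite('pics/'+n+'.png',p[...,::-1])
E
python3 - <<'E'
from h import *
o=monitor.get_obs();print(o)
for n in('top','scene'):
    p,d,K,V=cam(n);save(n+'0',p);print(n,K,V,-V[:3,:3].T@V[:3,3])
    np.savez(n+'0.npz',p=p,d=d,K=K,V=V)
E
```

```text
{'clock': 0.0, 'joint_pos': array([-1.17382193e+00,  1.16475675e-01,  1.44229442e+00, -2.42772063e-07,
        1.58397436e+00, -3.77829906e-02]), 'qvel': array([ 0.00118056, -0.00079013,  0.00268426,  0.000294  ,  0.00060481,
       -0.00090605]), 'joint_torque': array([-4.73822874e-03, -7.31992936e+01, -6.32485914e+01, -2.34378422e-04,
        6.37456964e-03,  1.34820743e-05]), 'position': array([ 0.28423396, -0.61203398,  0.23855101]), 'tcp_rot': array([[ 4.21190108e-01, -9.06972268e-01, -4.45542569e-04],
       [-9.06971647e-01, -4.21190341e-01,  1.06213284e-03],
       [-1.15098326e-03, -4.32653671e-05, -9.99999337e-01]]), 'force': array([-0.32939444, -0.69519783,  0.5931954 ]), 'torque': array([-0.01945683,  0.02001604, -0.0437011 ]), 'grip_width': 0.08547090567892911}
top [[453.88308552   0.         276.81521301]
 [  0.         453.88308552 205.92064214]
 [  0.           0.           1.        ]] [[ 0.03009232 -0.99930791  0.02186654  0.02676724]
 [-0.9953046  -0.03197088 -0.09135984  0.60708903]
 [ 0.09199571 -0.01901464 -0.99557784  1.37097284]
 [ 0.          0.          0.          1.        ]] [0.4773094  0.07222644 1.41978843]
scene [[487.67487551   0.         282.65842971]
 [  0.         487.67487551 202.76583454]
 [  0.           0.           1.        ]] [[ 0.05245288  0.99855885 -0.01135453 -0.0704861 ]
 [ 0.58700222 -0.04002886 -0.80859513 -0.26007877]
 [-0.80788433  0.03574801 -0.58825589  2.08787908]
 [ 0.          0.          0.          1.        ]] [ 1.8431288  -0.01466367  1.01710841]
```

View pics/top0.png

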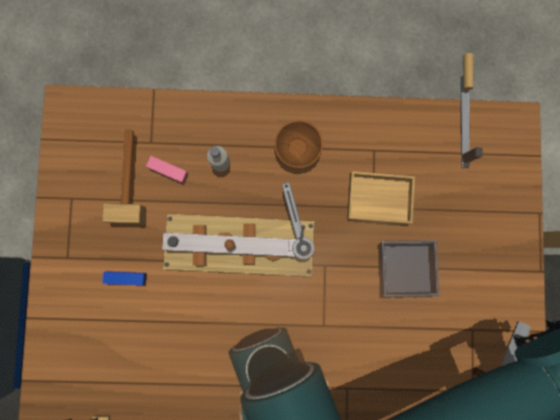

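View pics/scene0.png

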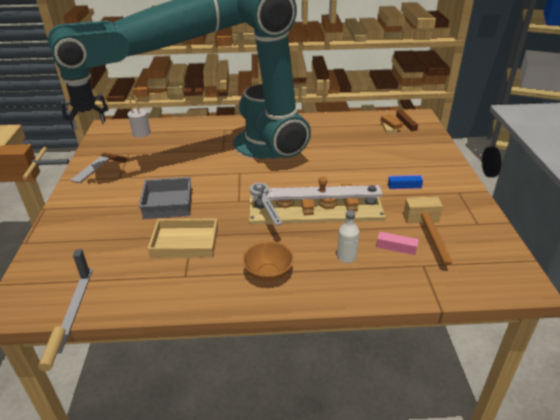

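```bash
python3 - <<'E'
from h import *
f=np.load('top0.npz');p,d,K,V=[f[k] for k in'pdKV']
W=world(d,K,V)
for n,u,v,z in [('stud',303,248,.09),('handleend',287,185,.088),('pivot',173,241,.07),('knob',230,244,.1235),('c1',167,218,.018),('c2',314,223,.018),('c3',312,275,.018),('c4',164,270,.018),('bowl',299,147,.06),('glue',219,159,.1)]:
    print(n,ray(u,v,z,K,V).round(3),W[v,u].round(3))
for n,x0,y0,x1,y1,zl,zh in[('tray',340,160,425,232,.034,.045),('tub',372,232,448,305,.05,.065)]:
    w=W[y0:y1,x0:x1].reshape(-1,3);w=w[(w[:,2]>zl)&(w[:,2]<zh)]
    r=cv2.minAreaRect((w[:,:2]*1000).astype(np.float32));print(n,len(w),r,cv2.boxPoints(r).round())
c=cv2.resize(p[165:290,150:330],None,fx=4.4,fy=4.4,interpolation=cv2.INTER_CUBIC);save('crop1',c)
# nut/handle head heights
w=W[170:290,150:330]; m=(w[...,2]>.08)&(w[...,2]<.092)&(w[...,0]>W[240,303,0]+.05)
q=w[m];print(len(q)); 
vx,vy,x0,y0=cv2.fitLine(q[:,:2].astype(np.float32),cv2.DIST_L2,0,.01,.01).ravel();print('handle line',vx,vy,x0,y0)
E
```

```text
stud [ 0.479 -0.033  0.09 ] [ 0.479 -0.033  0.094]
handleend [0.664 0.019 0.088] [0.663 0.019 0.091]
pivot [0.488 0.35  0.07 ] [0.488 0.348 0.08 ]
knob [0.484 0.177 0.123] [0.484 0.177 0.123]
c1 [0.559 0.382 0.018] [0.558 0.382 0.021]
c2 [ 0.557 -0.071  0.018] [ 0.558 -0.073  0.003]
c3 [ 0.398 -0.069  0.018] [ 0.396 -0.071 -0.006]
c4 [0.4   0.383 0.018] [0.399 0.387 0.002]
bowl [ 0.785 -0.016  0.06 ] [ 0.798 -0.02   0.005]
glue [0.732 0.221 0.1  ] [0.728 0.219 0.123]
tray 446 ((644.5822143554688, -274.7449645996094), (197.1426239013672, 146.0583953857422), 87.1799545288086) [[ 567. -370.]
 [ 713. -377.]
 [ 722. -180.]
 [ 576. -173.]]
tub 606 ((430.2164611816406, -357.80291748046875), (165.97073364257812, 167.47801208496094), 2.9961535930633545) [[ 343. -279.]
 [ 352. -446.]
 [ 517. -437.]
 [ 509. -270.]]
324
handle line 0.9552594 0.2957694 0.6109702 0.0070822416
```

View pics/crop1.png

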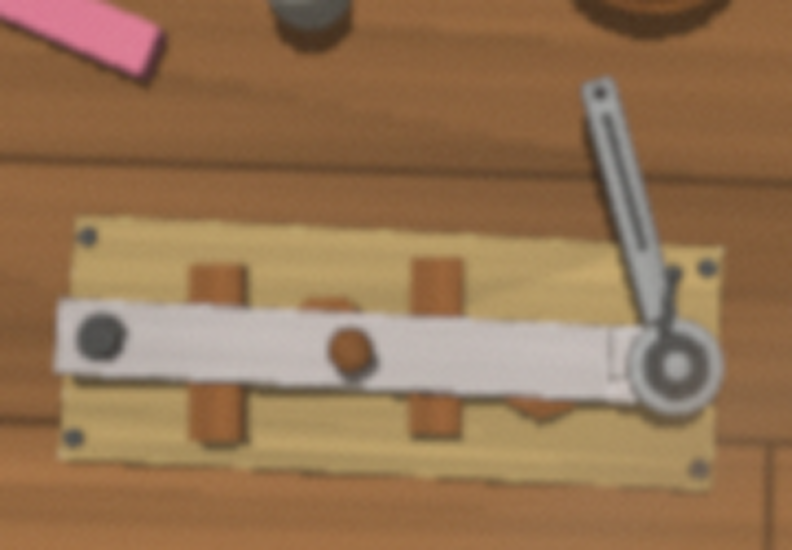

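Top view: the handles are at px (200,245) and (249,245). The dishes are mostly hidden under the bar at about (225,240) and (273,250). The pink (167,169) and blue (124,278) sticks are decoys. The ratchet handle is at about +0.29 rad with its lever knob at about (303,227), on the tighten side. The tray is at (0.645,-0.275) and the tub at (0.430,-0.358). First I move to the -y side of the lever knob.

>>> {"api": "step_arm", "payload": {
  "increments": [
    [0, 0, 0, 0, 0, 0.207, 0],
    [0, 0, 0, 0, 0, 0.207, 0],
    [0, 0, 0, 0, 0, 0.207, 0],
    [0, 0, 0, 0, 0, 0.207, 0],
    [0, 0, 0, 0, 0, 0, 0]
  ]
}}

```text
clock: 0.52
position: [0.2843, -0.6121, 0.2389]
tcp_rot: [[-0.004, -1.0, -0.0], [-1.0, 0.004, 0.001], [-0.001, 0.0, -1.0]]
force: [-0.7, 0.7, -0.2]
grip_width: 0.0251
```

>>> {"api": "step_arm", "payload": {
  "increments": [
    [-0.18, -0.085, 0, 0, 0, 0, 0],
    [-0.18, -0.085, 0, 0, 0, 0, 0],
    [-0.18, -0.085, 0, 0, 0, 0, 0],
    [-0.18, -0.085, 0, 0, 0, 0, 0],
    [-0.18, -0.085, 0, 0, 0, 0, 0]
  ]
}}

```text
clock: 0.93
position: [0.3694, -0.4303, 0.239]
tcp_rot: [[0.005, -1.0, -0.0], [-1.0, -0.005, 0.0], [-0.0, 0.0, -1.0]]
force: [0.5, 0.6, 0.7]
grip_width: -0.0002
```

>>> {"api": "step_arm", "payload": {
  "increments": [
    [-0.18, -0.085, 0, 0, 0, 0, 0],
    [-0.18, -0.085, 0, 0, 0, 0, 0],
    [-0.18, -0.085, 0, 0, 0, 0, 0],
    [-0.18, -0.085, 0, 0, 0, 0, 0],
    [-0.18, -0.085, 0, 0, 0, 0, 0]
  ]
}}

```text
clock: 1.35
position: [0.4541, -0.2501, 0.2393]
tcp_rot: [[0.005, -1.0, 0.0], [-1.0, -0.005, -0.0], [0.0, -0.0, -1.0]]
force: [0.3, -0.6, 0.0]
grip_width: -0.0002
```

>>> {"api": "step_arm", "payload": {
  "increments": [
    [-0.18, -0.085, 0, 0, 0, 0, 0],
    [-0.18, -0.085, 0, 0, 0, 0, 0],
    [-0.18, -0.085, 0, 0, 0, 0, 0],
    [-0.18, -0.085, 0, 0, 0, 0, 0],
    [0, 0, 0, 0, 0, 0, 0]
  ]
}}

```text
clock: 1.77
position: [0.5234, -0.1027, 0.2391]
tcp_rot: [[0.01, -1.0, 0.0], [-1.0, -0.01, 0.002], [-0.002, -0.0, -1.0]]
force: [0.9, -1.6, -0.4]
grip_width: -0.0002
```

>>> {"api": "step_arm", "payload": {
  "increments": [
    [-0.19, -0.083, 0, 0, 0, 0, 0],
    [0, 0, 0.17, 0, 0, 0, 0],
    [0, 0, 0.17, 0, 0, 0, 0],
    [0, 0, 0.17, 0, 0, 0, 0],
    [0, 0, 0.17, 0, 0, 0, 0]
  ]
}}

```text
clock: 2.18
position: [0.538, -0.0696, 0.1018]
tcp_rot: [[0.006, -1.0, 0.0], [-1.0, -0.006, -0.0], [0.0, -0.0, -1.0]]
force: [0.5, -1.4, -0.9]
grip_width: 0.0001
```

>>> {"api": "step_arm", "payload": {
  "increments": [
    [0, 0, 0, 0, 0, 0, 0],
    [-0.05, 0, 0, 0, 0, 0, 0],
    [-0.05, 0, 0, 0, 0, 0, 0],
    [-0.05, 0, 0, 0, 0, 0, 0],
    [-0.05, 0, 0, 0, 0, 0, 0]
  ]
}}

```text
clock: 2.6
position: [0.5394, -0.0289, 0.1059]
tcp_rot: [[0.002, -1.0, 0.004], [-1.0, -0.002, -0.001], [0.001, -0.004, -1.0]]
force: [1.3, -2.9, 3.4]
grip_width: -0.0002
```

```bash
python3 - <<'E'
from h import *
o=monitor.get_obs();print(o['position'],o['force'])
p,d,K,V=cam('scene')
c=np.r_[.53,-.03,.09,1];q=K@(V@c)[:3];u,v=(q[:2]/q[2]).astype(int);print(u,v)
save('lev1',cv2.resize(p[v-45:v+60,u-70:u+70],None,fx=5,fy=5,interpolation=cv2.INTER_CUBIC))
E
```

```text
[ 0.5393527  -0.02890936  0.1059207 ] [ 1.31096781 -2.8792902   3.35900479]
260 196
```

View pics/lev1.png

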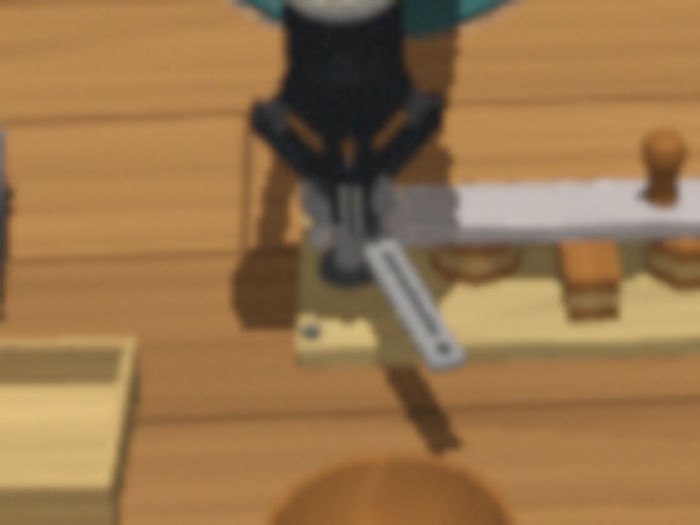

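>>> {"api": "step_arm", "payload": {
  "increments": [
    [-0.03, 0, 0.02, 0, 0, 0, 0],
    [-0.03, 0, 0, 0, 0, 0, 0],
    [0, 0, 0, 0, 0, 0, 0]
  ]
}}

```text
clock: 2.9
position: [0.5393, -0.0173, 0.1021]
tcp_rot: [[0.003, -1.0, 0.004], [-1.0, -0.003, -0.001], [0.001, -0.004, -1.0]]
force: [-2.8, -4.5, 18.4]
grip_width: 0.0001
```

>>> {"api": "step_arm", "payload": {
  "increments": [
    [0.15, 0, 0, 0, 0, 0, 0],
    [0, 0, -0.2, 0, 0, 0, 0],
    [0.2, 0.2, -0.2, 0, 0, 0, 0],
    [0.2, 0.2, 0, 0, 0, 0, 0],
    [0.2, 0.2, 0, 0, 0, 0, 0]
  ]
}}

```text
clock: 3.32
position: [0.4551, -0.1312, 0.1656]
tcp_rot: [[0.004, -1.0, 0.003], [-1.0, -0.004, -0.001], [0.001, -0.003, -1.0]]
force: [-0.1, -1.0, 0.1]
grip_width: 0.0003
```

>>> {"api": "step_arm", "payload": {
  "increments": [
    [0.2, 0.0, 0, 0, 0, 0, 0],
    [0.2, 0.0, 0, 0, 0, 0, 0]
  ]
}}

```text
clock: 3.48
position: [0.4545, -0.2118, 0.1651]
tcp_rot: [[0.003, -1.0, 0.003], [-1.0, -0.003, -0.001], [0.001, -0.003, -1.0]]
force: [0.7, 0.0, 0.5]
grip_width: -0.0
```

```bash
cat >> h.py <<'E'
def hand(W):  # ratchet handle angle: fit points at handle height outside the head
    S=np.array([.479,-.033]);r=np.hypot(W[...,0]-S[0],W[...,1]-S[1])
    m=(r>.12)&(r<.195)&(W[...,2]>.08)&(W[...,2]<.1);q=W[m][:,:2]-S
    return len(q),np.median(np.arctan2(q[:,1],q[:,0])) if len(q) else None
E
python3 - <<'E'
from h import *
p,d,K,V=cam('top');W=world(d,K,V);print(hand(W),monitor.get_obs()['position'])
save('lev2',cv2.resize(p[170:280,240:340],None,fx=5,fy=5,interpolation=cv2.INTER_CUBIC))
E
```

```text
(203, np.float64(0.31668304266627806)) [ 0.45462029 -0.21744547  0.16468833]
```

View pics/lev2.png

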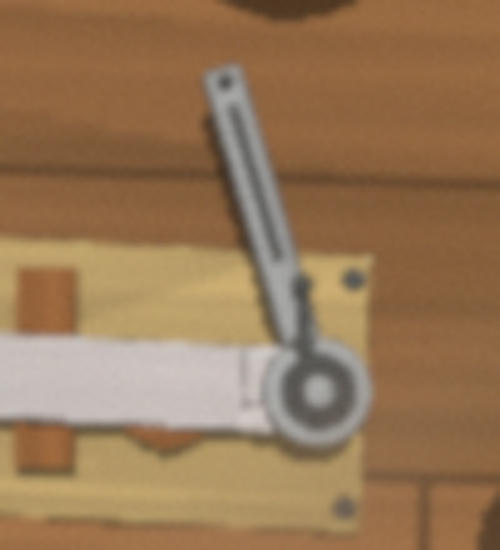

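```bash
python3 - <<'E'
from h import *
print(robot.nose_length)
f=np.load('top0.npz');print(ray(240+302/5,170+285/5,.0995,f['K'],f['V']))
p,d,K,V=cam('scene');W=world(d,K,V);o=monitor.get_obs();c=o['position'];print(c)
m=(abs(W[...,0]-c[0])<.04)&(abs(W[...,1]-c[1])<.05)&(W[...,2]>.1)&(W[...,2]<.25)
w=W[m];
for z in np.arange(.135,.2,.004):
    s=w[abs(w[:,2]-z)<.002]
    if len(s):print(round(z-c[2],4),len(s),(s.min(0)-c).round(4)[:2],(s.max(0)-c).round(4)[:2])
E
```

```text
0.008
[ 0.5398878  -0.02352237  0.0995    ]
[ 0.45491612 -0.21473712  0.16429221]
-0.0053 1 [ 0.0084 -0.0107] [ 0.0084 -0.0107]
-0.0013 4 [-0.0019 -0.018 ] [ 0.0099 -0.0007]
0.0027 7 [ 0.0027 -0.0136] [0.0165 0.0061]
0.0067 12 [-0.0001 -0.0169] [0.0162 0.0036]
0.0107 7 [-0.0024 -0.0196] [0.0135 0.0072]
0.0147 7 [ 0.0026 -0.015 ] [0.0176 0.0072]
0.0187 9 [ 0.0045 -0.0115] [0.0128 0.0047]
0.0227 12 [-0.0008 -0.018 ] [0.0121 0.0084]
0.0267 11 [-0.0001 -0.0139] [0.0111 0.0086]
0.0307 6 [ 0.0016 -0.0166] [ 0.0121 -0.0033]
0.0347 9 [-0.0002 -0.023 ] [0.015  0.0125]
```

>>> {"api": "step_arm", "payload": {
  "increments": [
    [-0.19, -0.085, 0, 0, 0, 0, 45],
    [-0.19, -0.085, 0, 0, 0, 0, 45],
    [-0.19, -0.085, 0, 0, 0, 0, 45],
    [-0.19, -0.085, 0, 0, 0, 0, 45],
    [-0.19, -0.085, 0, 0, 0, 0, 45]
  ]
}}

```text
clock: 4.0
position: [0.5406, -0.0181, 0.1642]
tcp_rot: [[0.002, -1.0, 0.001], [-1.0, -0.002, 0.0], [-0.0, -0.001, -1.0]]
force: [1.5, -1.1, -0.2]
grip_width: 0.0385
```

>>> {"api": "step_arm", "payload": {
  "increments": [
    [0, 0, 0, 0, 0, 0, 45],
    [0, 0, 0.16, 0, 0, 0, 45],
    [0, 0, 0.14, 0, 0, 0, 45],
    [0, 0, 0, 0, 0, 0, 45]
  ]
}}

```text
clock: 4.33
position: [0.538, -0.0196, 0.0986]
tcp_rot: [[0.003, -1.0, -0.006], [-1.0, -0.003, 0.001], [-0.001, 0.006, -1.0]]
force: [-0.5, 0.6, -1.4]
grip_width: 0.0386
```

>>> {"api": "step_arm", "payload": {
  "increments": [
    [0, 0, 0, 0, 0, 0, 0],
    [0, 0, 0, 0, 0, 0, 0],
    [0, 0, 0, 0, 0, 0, 0],
    [0, 0, 0, 0, 0, 0, 0]
  ]
}}

```text
clock: 4.67
position: [0.541, -0.0209, 0.1053]
tcp_rot: [[0.001, -1.0, 0.003], [-1.0, -0.001, 0.0], [-0.0, -0.003, -1.0]]
force: [0.9, 0.7, 2.9]
grip_width: 0.0089
```

>>> {"api": "step_arm", "payload": {
  "increments": [
    [-0.05, 0.005, 0, 0, 0, 0, 0],
    [-0.05, 0.025, 0, 0, 0, 0, 0],
    [-0.04, 0.03, 0, 0, 0, 0, 0],
    [0, 0, 0, 0, 0, 0, 0]
  ]
}}

```text
clock: 5.0
position: [0.5295, 0.0072, 0.1056]
tcp_rot: [[0.002, -1.0, 0.006], [-1.0, -0.002, -0.002], [0.002, -0.006, -1.0]]
force: [10.8, -5.3, 3.0]
grip_width: 0.0086
```

```bash
python3 - <<'E'
from h import *
p,d,K,V=cam('scene')
save('lev3',cv2.resize(p[140:240,210:330],None,fx=5,fy=5,interpolation=cv2.INTER_CUBIC))
E
```

```text
(no output)
```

View pics/lev3.png

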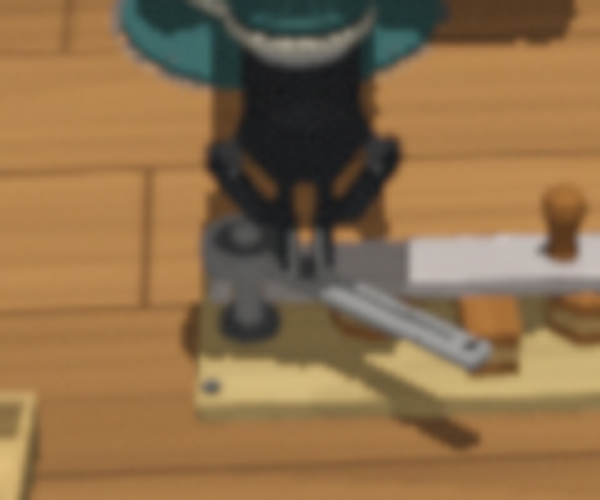

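>>> {"api": "step_arm", "payload": {
  "increments": [
    [0, 0, 0, 0, 0, 0, 40],
    [0, 0, 0, 0, 0, 0, 40],
    [0, 0, -0.2, 0, 0, 0, 40],
    [0, 0.2, -0.1, 0, 0, 0, 40],
    [0.2, 0.2, 0, 0, 0, 0, 40]
  ]
}}

```text
clock: 5.47
position: [0.462, -0.0203, 0.1662]
tcp_rot: [[0.004, -1.0, 0.004], [-1.0, -0.004, 0.001], [-0.001, -0.004, -1.0]]
force: [-0.1, -1.5, 1.2]
grip_width: 0.0342
```

>>> {"api": "step_arm", "payload": {
  "increments": [
    [0.2, 0.1, 0, 0, 0, 0, 0],
    [0.2, 0.0, 0, 0, 0, 0, 0],
    [0.2, 0, 0, 0, 0, 0, 0],
    [0.2, 0, 0, 0, 0, 0, 0]
  ]
}}

```text
clock: 5.8
position: [0.4424, -0.1815, 0.163]
tcp_rot: [[0.001, -1.0, 0.002], [-1.0, -0.001, -0.001], [0.001, -0.002, -1.0]]
force: [0.6, 0.8, 0.1]
grip_width: -0.0002
```

```bash
python3 - <<'E'
from h import *
p,d,K,V=cam('top');W=world(d,K,V);print(hand(W),monitor.get_obs()['position'])
save('lev4',cv2.resize(p[170:280,240:340],None,fx=5,fy=5,interpolation=cv2.INTER_CUBIC))
E
```

```text
(209, np.float64(0.8273743429763666)) [ 0.44221009 -0.18692466  0.16270247]
```

View pics/lev4.png

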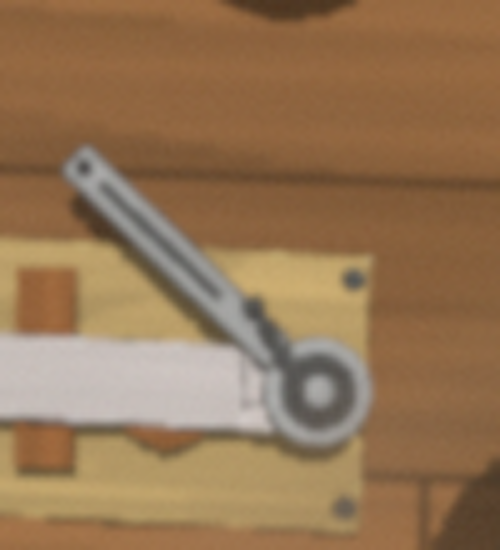

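>>> {"api": "step_arm", "payload": {
  "increments": [
    [0, 0, 0, 0, 0, -0.221, 35],
    [0, 0, 0, 0, 0, -0.221, 35],
    [0, 0, 0, 0, 0, -0.221, 35],
    [0, 0, 0, 0, 0, -0.221, 35],
    [0, 0, 0, 0, 0, -0.221, 35]
  ]
}}

```text
clock: 6.27
position: [0.443, -0.1798, 0.1623]
tcp_rot: [[0.552, -0.834, 0.0], [-0.834, -0.552, 0.0], [-0.0, -0.0, -1.0]]
force: [0.3, 0.6, -0.3]
grip_width: 0.03
```

>>> {"api": "step_arm", "payload": {
  "increments": [
    [0, 0, 0, 0, 0, -0.221, 35],
    [0, 0, 0, 0, 0, -0.221, 35],
    [0, 0, 0, 0, 0, -0.221, 35],
    [-0.04, -0.172, 0, 0, 0, 0, 35],
    [-0.04, -0.172, 0, 0, 0, 0, 35]
  ]
}}

```text
clock: 6.68
position: [0.4715, -0.1152, 0.1625]
tcp_rot: [[0.799, -0.602, 0.0], [-0.602, -0.799, -0.0], [0.0, -0.0, -1.0]]
force: [0.4, -0.5, -0.7]
grip_width: 0.03
```

>>> {"api": "step_arm", "payload": {
  "increments": [
    [-0.04, -0.172, 0, 0, 0, 0, 35],
    [-0.04, -0.172, 0, 0, 0, 0, 35],
    [-0.04, -0.172, 0, 0, 0, 0, 35],
    [-0.04, -0.172, 0, 0, 0, 0, 35],
    [0, 0, 0, 0, 0, 0, 35]
  ]
}}

```text
clock: 7.1
position: [0.5299, 0.0186, 0.1622]
tcp_rot: [[0.802, -0.598, 0.0], [-0.598, -0.802, 0.001], [-0.001, -0.001, -1.0]]
force: [-0.1, -0.6, -0.5]
grip_width: 0.0295
```

```bash
python3 - <<'E'
from h import *
f=np.load('top0.npz')
for z in(.0995,.105):print(ray(240+253/5,170+308/5,z,f['K'],f['V']))
p,d,K,V=cam('scene');o=monitor.get_obs();c=o['position'];R=o['tcp_rot'];print(c,R[:,0],o['grip_width'])
W=world(d,K,V);L=(W-c)@R
m=(abs(L[...,0])<.045)&(abs(L[...,1])<.02)&(L[...,2]>-.03)&(L[...,2]<.02)&(d>0)
l=L[m];print(l[:,2].max(),np.percentile(l[:,2],[90,98]));print(np.sort(l[l[:,2]>-.002][:,0]).round(3))
E
```

```text
[0.52562566 0.0046686  0.0995    ]
[0.52542439 0.00495003 0.105     ]
[0.52908066 0.016595   0.16206938] [ 8.01780072e-01 -5.97618960e-01 -5.42298107e-04] 0.02980602968204897
0.0076298359156722366 [0.00182134 0.00584956]
[-0.02  -0.019 -0.018 -0.017 -0.017 -0.016 -0.015 -0.015 -0.015 -0.014
 -0.013 -0.011  0.011  0.017  0.019  0.021  0.021  0.023  0.025  0.025
  0.026]
```

>>> {"api": "step_arm", "payload": {
  "increments": [
    [0.02, 0.053, 0, 0, 0, 0, 35],
    [0, 0, 0.16, 0, 0, 0, 35],
    [0, 0, 0.16, 0, 0, 0, 35],
    [0, 0, 0, 0, 0, 0, 35]
  ]
}}

```text
clock: 7.48
position: [0.5234, 0.0016, 0.094]
tcp_rot: [[0.799, -0.602, -0.004], [-0.602, -0.799, -0.0], [-0.003, 0.003, -1.0]]
force: [0.5, -4.5, 7.1]
grip_width: 0.0299
```

>>> {"api": "step_arm", "payload": {
  "increments": [
    [-0.04, 0, 0, 0, 0, 0, 35],
    [-0.04, 0, 0, 0, 0, 0, 35],
    [-0.04, 0, 0, 0, 0, 0, 35],
    [-0.04, 0, 0, 0, 0, 0, 35],
    [0, 0, 0, 0, 0, 0, 35]
  ]
}}

```text
clock: 7.9
position: [0.4993, 0.0228, 0.0991]
tcp_rot: [[0.8, -0.6, 0.002], [-0.6, -0.8, -0.001], [0.002, -0.001, -1.0]]
force: [4.0, -3.2, -1.1]
grip_width: 0.0301
```

>>> {"api": "step_arm", "payload": {
  "increments": [
    [0.02, 0, 0, 0, 0, 0, 35],
    [0, 0, -0.2, 0, 0, 0, 35],
    [0, 0, -0.2, 0, 0, 0, 35],
    [-0.01, -0.16, 0, 0, 0, 0, 0],
    [-0.01, -0.16, 0, 0, 0, 0, 0]
  ]
}}

```text
clock: 8.32
position: [0.5391, 0.0739, 0.1818]
tcp_rot: [[0.799, -0.602, 0.005], [-0.602, -0.799, 0.001], [0.004, -0.004, -1.0]]
force: [0.1, -0.6, -0.6]
grip_width: 0.0066
```

>>> {"api": "step_arm", "payload": {
  "increments": [
    [-0.02, -0.16, 0, 0, 0, 0, 0],
    [0, 0, 0, 0, 0, 0, 0]
  ]
}}

```text
clock: 8.48
position: [0.5555, 0.1052, 0.1782]
tcp_rot: [[0.801, -0.599, 0.0], [-0.599, -0.801, 0.001], [-0.001, -0.001, -1.0]]
force: [0.7, 0.3, 0.1]
grip_width: 0.0
```

```bash
python3 - <<'E'
from h import *
p,d,K,V=cam('top');W=world(d,K,V);print(hand(W),monitor.get_obs()['position'])
save('lev5',cv2.resize(p[150:280,220:340],None,fx=5,fy=4.6,interpolation=cv2.INTER_CUBIC))
E
```

```text
(0, None) [0.55450466 0.10359207 0.17794094]
```

View pics/lev5.png

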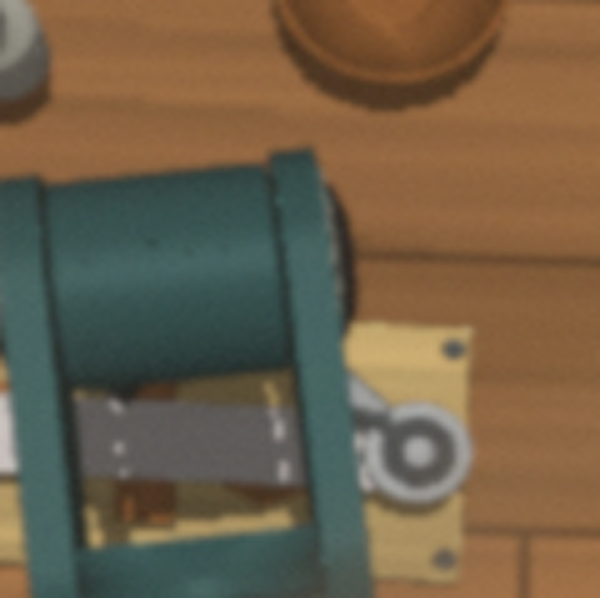

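```bash
cat >> h.py <<'E'
def path(P,wmax=.2):
    """world waypoints (xyz) -> tool-frame normalised shifts from the present pose"""
    o=monitor.get_obs();R=o['tcp_rot'];a=o['position']
    for b in P:
        print([round(x,3) for x in ((b-a)@R/.2)]);a=np.array(b)
E
python3 - <<'E'
from h import *
S=np.array([.479,-.033])
def arc(a,r=.15,z=.082):return [np.r_[S+r*np.array([np.cos(t),np.sin(t)]),z] for t in a]
print(monitor.get_obs()['position']);path(arc([1.12])+arc(np.linspace(1.12,-1.75,13))[1:])
E
```

```text
[0.55450466 0.10359207 0.17794094]
[np.float64(-0.036), np.float64(0.037), np.float64(0.48)]
[np.float64(0.178), np.float64(-0.013), np.float64(-0.0)]
[np.float64(0.176), np.float64(0.03), np.float64(-0.0)]
[np.float64(0.164), np.float64(0.071), np.float64(-0.0)]
[np.float64(0.143), np.float64(0.108), np.float64(-0.0)]
[np.float64(0.113), np.float64(0.139), np.float64(-0.0)]
[np.float64(0.077), np.float64(0.161), np.float64(-0.0)]
[np.float64(0.037), np.float64(0.175), np.float64(0.0)]
[np.float64(-0.006), np.float64(0.179), np.float64(0.0)]
[np.float64(-0.048), np.float64(0.172), np.float64(0.0)]
[np.float64(-0.087), np.float64(0.156), np.float64(0.0)]
[np.float64(-0.122), np.float64(0.131), np.float64(0.0)]
[np.float64(-0.15), np.float64(0.098), np.float64(0.0)]
```

>>> {"api": "step_arm", "payload": {
  "increments": [
    [-0.036, 0.037, 0.16, 0, 0, 0, 0],
    [0, 0, 0.16, 0, 0, 0, 0],
    [0, 0, 0.16, 0, 0, 0, 0],
    [0, 0, 0, 0, 0, 0, 0],
    [0.178, -0.013, 0, 0, 0, 0, 0]
  ]
}}

```text
clock: 8.95
position: [0.5703, 0.0822, 0.0813]
tcp_rot: [[0.801, -0.599, -0.005], [-0.599, -0.801, 0.001], [-0.004, 0.003, -1.0]]
force: [-5.5, 2.4, 1.2]
grip_width: -0.0002
```

>>> {"api": "step_arm", "payload": {
  "increments": [
    [0.176, 0.03, 0, 0, 0, 0, 0],
    [0.164, 0.071, 0, 0, 0, 0, 0],
    [0.143, 0.108, 0, 0, 0, 0, 0],
    [0.113, 0.139, 0, 0, 0, 0, 0],
    [0.077, 0.161, 0, 0, 0, 0, 0]
  ]
}}

```text
clock: 9.37
position: [0.6214, -0.0832, 0.084]
tcp_rot: [[0.8, -0.6, 0.001], [-0.6, -0.8, 0.001], [0.0, -0.001, -1.0]]
force: [0.3, 5.7, 0.1]
grip_width: -0.0001
```

```bash
python3 - <<'E'
from h import *
o=monitor.get_obs();c=o['position'];print(c,o['force'],np.arctan2(c[1]+.033,c[0]-.479))
for n in('scene','top'):
    p,d,K,V=cam(n);print(hand(world(d,K,V)))
E
```

```text
[ 0.62143469 -0.0831553   0.08399327] [0.3203109  5.71284679 0.10606293] -0.3385697239636914
(119, np.float64(-0.44184812373191))
(34, np.float64(-0.5311846402997582))
```

>>> {"api": "step_arm", "payload": {
  "increments": [
    [0.037, 0.175, 0, 0, 0, 0, 0],
    [-0.006, 0.179, 0, 0, 0, 0, 0],
    [-0.048, 0.172, 0, 0, 0, 0, 0],
    [-0.087, 0.156, 0, 0, 0, 0, 0],
    [-0.122, 0.131, 0, 0, 0, 0, 0]
  ]
}}

```text
clock: 9.88
position: [0.4863, -0.1853, 0.0838]
tcp_rot: [[0.799, -0.601, 0.002], [-0.601, -0.799, -0.0], [0.002, -0.001, -1.0]]
force: [6.9, 3.3, 1.7]
grip_width: -0.0001
```

>>> {"api": "step_arm", "payload": {
  "increments": [
    [-0.15, 0.098, 0, 0, 0, 0, 0],
    [0, 0, 0, 0, 0, 0, 0],
    [0.05, -0.05, 0, 0, 0, 0, 0],
    [0, 0, -0.2, 0, 0, 0, 0],
    [0, 0, -0.1, 0, 0, 0, 0]
  ]
}}

```text
clock: 10.3
position: [0.4656, -0.1797, 0.1461]
tcp_rot: [[0.8, -0.6, 0.002], [-0.6, -0.8, -0.001], [0.002, -0.001, -1.0]]
force: [1.1, 0.4, 1.3]
grip_width: 0.0002
```

```bash
python3 - <<'E'
from h import *
o=monitor.get_obs();c=o['position'];print(c,o['force'],np.arctan2(c[1]+.033,c[0]-.479))
p,d,K,V=cam('scene');W=world(d,K,V);n,a=hand(W);print(n,a)
p2,d2,K,V=cam('top');n2,a2=hand(world(d2,K,V));print(n2,a2)
save('sc6',p[100:300,120:380].repeat(3,0).repeat(3,1))
E
```

```text
[ 0.46559979 -0.17966004  0.14614381] [1.08052967 0.35812736 1.29673019] -1.661912549063906
109 -1.9277350438979999
59 -1.9578837821300796
```

View pics/sc6.png

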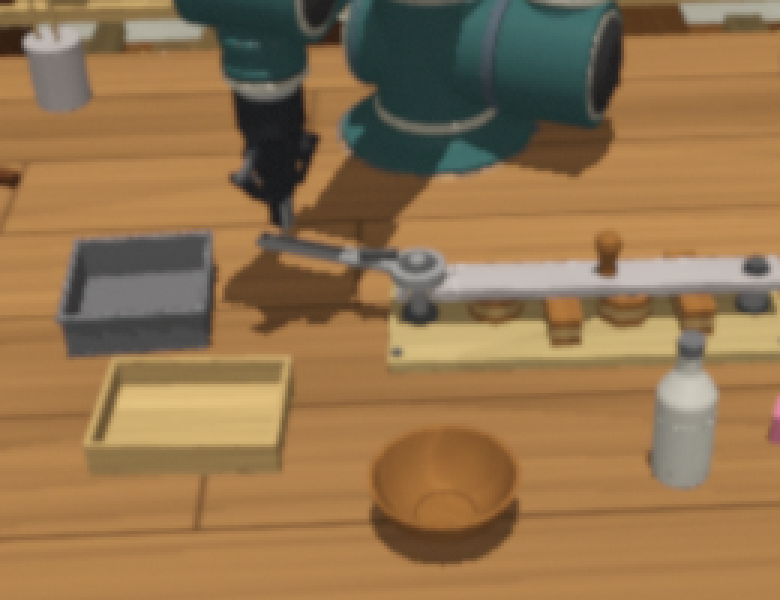

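```bash
python3 - <<'E'
from h import *
S=np.array([.479,-.033])
def arc(a,r=.15,z=.082):return [np.r_[S+r*np.array([np.cos(t),np.sin(t)]),z] for t in a]
path(arc([-2.22])+arc(np.linspace(-2.22,1.16,15))[1:])
E
```

```text
[np.float64(-0.399), np.float64(0.125), np.float64(0.326)]
[np.float64(0.179), np.float64(-0.021), np.float64(0.001)]
[np.float64(0.169), np.float64(-0.063), np.float64(0.001)]
[np.float64(0.149), np.float64(-0.102), np.float64(0.001)]
[np.float64(0.121), np.float64(-0.134), np.float64(0.001)]
[np.float64(0.085), np.float64(-0.159), np.float64(0.001)]
[np.float64(0.044), np.float64(-0.175), np.float64(0.001)]
[np.float64(0.001), np.float64(-0.181), np.float64(0.0)]
[np.float64(-0.042), np.float64(-0.176), np.float64(0.0)]
[np.float64(-0.083), np.float64(-0.161), np.float64(-0.0)]
[np.float64(-0.119), np.float64(-0.136), np.float64(-0.001)]
[np.float64(-0.148), np.float64(-0.104), np.float64(-0.001)]
[np.float64(-0.168), np.float64(-0.065), np.float64(-0.001)]
[np.float64(-0.179), np.float64(-0.023), np.float64(-0.001)]
[np.float64(-0.179), np.float64(0.02), np.float64(-0.001)]
```

>>> {"api": "step_arm", "payload": {
  "increments": [
    [-0.2, 0.065, 0, 0, 0, 0, 0],
    [-0.2, 0.065, 0, 0, 0, 0, 0],
    [0, 0, 0.16, 0, 0, 0, 0],
    [0, 0, 0.16, 0, 0, 0, 0],
    [0, 0, 0, 0, 0, 0, 0]
  ]
}}

```text
clock: 10.82
position: [0.3839, -0.1517, 0.0743]
tcp_rot: [[0.8, -0.6, -0.004], [-0.6, -0.8, 0.002], [-0.004, 0.001, -1.0]]
force: [0.0, 0.6, -1.5]
grip_width: 0.0002
```

>>> {"api": "step_arm", "payload": {
  "increments": [
    [0.179, -0.021, 0, 0, 0, 0, 0],
    [0.169, -0.063, 0, 0, 0, 0, 0],
    [0.149, -0.102, 0, 0, 0, 0, 0],
    [0.121, -0.134, 0, 0, 0, 0, 0]
  ]
}}

```text
clock: 11.15
position: [0.524, -0.1766, 0.0781]
tcp_rot: [[0.799, -0.601, -0.005], [-0.601, -0.799, 0.001], [-0.005, 0.002, -1.0]]
force: [-13.1, 0.4, 0.1]
grip_width: 0.0
```

```bash
python3 - <<'E'
from h import *
o=monitor.get_obs();c=o['position'];print(c,o['force'],np.arctan2(c[1]+.033,c[0]-.479))
p,d,K,V=cam('scene');print(hand(world(d,K,V)))
E
```

```text
[ 0.52395526 -0.17655282  0.0781126 ] [-13.14201775   0.37809782   0.08639889] -1.2673086256865416
(157, np.float64(-1.1248365998807976))
```

>>> {"api": "step_arm", "payload": {
  "increments": [
    [0.085, -0.159, -0.02, 0, 0, 0, 0],
    [0.044, -0.175, -0.01, 0, 0, 0, 0],
    [0.001, -0.181, 0, 0, 0, 0, 0],
    [-0.042, -0.176, 0, 0, 0, 0, 0],
    [-0.083, -0.161, 0, 0, 0, 0, 0]
  ]
}}

```text
clock: 11.62
position: [0.6268, -0.0405, 0.0844]
tcp_rot: [[0.799, -0.601, -0.003], [-0.601, -0.799, -0.002], [-0.001, 0.004, -1.0]]
force: [-5.8, -12.2, -1.7]
grip_width: -0.0001
```

>>> {"api": "step_arm", "payload": {
  "increments": [
    [-0.119, -0.136, 0, 0, 0, 0, 0],
    [-0.148, -0.104, 0, 0, 0, 0, 0],
    [-0.168, -0.065, 0, 0, 0, 0, 0],
    [-0.179, -0.023, 0, 0, 0, 0, 0],
    [-0.09, 0.01, 0, 0, 0, 0, 0]
  ]
}}

```text
clock: 12.03
position: [0.5515, 0.0969, 0.0861]
tcp_rot: [[0.801, -0.599, 0.003], [-0.599, -0.801, -0.001], [0.003, -0.001, -1.0]]
force: [9.4, -6.5, 3.8]
grip_width: 0.0002
```

```bash
python3 - <<'E'
from h import *
o=monitor.get_obs();c=o['position'];print(c,o['force'],np.arctan2(c[1]+.033,c[0]-.479))
p,d,K,V=cam('scene');print(hand(world(d,K,V)))
E
```

```text
[0.5514766  0.09687581 0.08607269] [ 9.42747445 -6.45497417  3.77275842] 1.0617972187446005
(112, np.float64(1.1301929135447772))
```

```bash
python3 - <<'E'
from h import *
S=np.array([.479,-.033])
def arc(a,r=.13,z=.088):return [np.r_[S+r*np.array([np.cos(t),np.sin(t)]),z] for t in a]
path([[.546,.089,.146]]+arc([1.53],z=.146)+arc([1.53])+arc(np.linspace(1.53,-1.3,12))[1:])
E
```

```text
[np.float64(0.009), np.float64(0.045), np.float64(-0.299)]
[np.float64(-0.271), np.float64(0.153), np.float64(-0.001)]
[np.float64(-0.001), np.float64(0.0), np.float64(0.29)]
[np.float64(0.149), np.float64(-0.076), np.float64(0.0)]
[np.float64(0.163), np.float64(-0.036), np.float64(0.0)]
[np.float64(0.167), np.float64(0.007), np.float64(0.0)]
[np.float64(0.159), np.float64(0.049), np.float64(0.0)]
[np.float64(0.142), np.float64(0.088), np.float64(0.0)]
[np.float64(0.114), np.float64(0.121), np.float64(0.0)]
[np.float64(0.08), np.float64(0.146), np.float64(-0.0)]
[np.float64(0.04), np.float64(0.162), np.float64(-0.0)]
[np.float64(-0.003), np.float64(0.167), np.float64(-0.0)]
[np.float64(-0.045), np.float64(0.161), np.float64(-0.0)]
[np.float64(-0.084), np.float64(0.144), np.float64(-0.0)]
```

>>> {"api": "step_arm", "payload": {
  "increments": [
    [0.04, 0.045, 0, 0, 0, 0, 0],
    [0, 0, -0.15, 0, 0, 0, 0],
    [0, 0, -0.15, 0, 0, 0, 0],
    [-0.15, 0.075, 0, 0, 0, 0, 0],
    [-0.15, 0.075, 0, 0, 0, 0, 0]
  ]
}}

```text
clock: 12.5
position: [0.4877, 0.0946, 0.1468]
tcp_rot: [[0.799, -0.601, 0.002], [-0.601, -0.799, 0.0], [0.001, -0.001, -1.0]]
force: [-0.8, 0.4, 0.8]
grip_width: -0.0003
```

```bash
python3 - <<'E'
from h import *
o=monitor.get_obs();print(o['position'])
p,d,K,V=cam('scene');W=world(d,K,V);print(hand(W))
S=np.array([.479,-.033]);r=np.hypot(W[...,0]-S[0],W[...,1]-S[1])
m=(r>.14)&(r<.195)&(W[...,2]>.08)&(W[...,2]<.1)&(W[...,0]>.5);print('handle z',np.median(W[m][:,2]))
m=(r<.007)&(W[...,2]>.09);print('stud',W[m][:,2])
f=np.load('scene0.npz');W=world(f['d'],f['K'],f['V']);r=np.hypot(W[...,0]-S[0],W[...,1]-S[1])
m=(r>.14)&(r<.195)&(W[...,2]>.08)&(W[...,2]<.1)&(W[...,0]>.5);print('handle z before',np.median(W[m][:,2]),hand(W))
E
```

```text
[0.48773224 0.09461481 0.14677581]
(134, np.float64(1.046916768486061))
handle z 0.0916196856996095
stud [0.09853656 0.10061156 0.09949248 0.10229033 0.10151366 0.09808889
 0.09857379 0.09719742 0.09786465 0.09474044]
handle z before 0.08824644047078463 (118, np.float64(0.27777889297452274))
```

>>> {"api": "step_arm", "payload": {
  "increments": [
    [0, 0, 0.145, 0, 0, 0, 0],
    [0, 0, 0.145, 0, 0, 0, 0],
    [0, 0, 0, 0, 0, 0, 0],
    [0.149, -0.076, 0, 0, 0, 0, 0],
    [0.163, -0.036, 0, 0, 0, 0, 0]
  ]
}}

```text
clock: 12.97
position: [0.5508, 0.0759, 0.0877]
tcp_rot: [[0.801, -0.599, -0.001], [-0.599, -0.801, 0.001], [-0.001, 0.0, -1.0]]
force: [-3.5, 1.7, 1.2]
grip_width: -0.0002
```

>>> {"api": "step_arm", "payload": {
  "increments": [
    [0.167, 0.007, 0, 0, 0, 0, 0],
    [0.159, 0.049, 0, 0, 0, 0, 0],
    [0.142, 0.088, 0, 0, 0, 0, 0],
    [0.114, 0.121, 0, 0, 0, 0, 0],
    [0.08, 0.146, 0, 0, 0, 0, 0]
  ]
}}

```text
clock: 13.38
position: [0.6084, -0.0711, 0.0877]
tcp_rot: [[0.8, -0.6, -0.001], [-0.6, -0.8, 0.001], [-0.001, -0.001, -1.0]]
force: [0.1, 2.8, -0.1]
grip_width: 0.0005
```

>>> {"api": "step_arm", "payload": {
  "increments": [
    [0.04, 0.162, 0, 0, 0, 0, 0],
    [-0.003, 0.167, 0, 0, 0, 0, 0],
    [-0.045, 0.161, 0, 0, 0, 0, 0],
    [-0.084, 0.144, 0, 0, 0, 0, 0],
    [0, 0, 0, 0, 0, 0, 0]
  ]
}}

```text
clock: 13.8
position: [0.5133, -0.1624, 0.088]
tcp_rot: [[0.798, -0.602, -0.001], [-0.602, -0.798, -0.0], [-0.001, 0.0, -1.0]]
force: [-1.2, -0.2, 0.7]
grip_width: -0.0002
```

>>> {"api": "step_arm", "payload": {
  "increments": [
    [0.06, -0.03, 0, 0, 0, 0, 0],
    [0, 0, -0.15, 0, 0, 0, 0],
    [0, 0, -0.15, 0, 0, 0, 0],
    [0, 0, 0, 0, 0, 0, 0]
  ]
}}

```text
clock: 14.13
position: [0.5317, -0.1635, 0.1539]
tcp_rot: [[0.8, -0.6, 0.007], [-0.6, -0.8, -0.002], [0.007, -0.002, -1.0]]
force: [0.5, -0.2, 0.9]
grip_width: -0.0001
```

```bash
python3 - <<'E'
from h import *
o=monitor.get_obs();print(o['position'],o['force'])
p,d,K,V=cam('scene');W=world(d,K,V);n,a=hand(W);print(n,a)
p2,d2,K,V=cam('top');W2=world(d2,K,V);print(hand(W2))
S=np.array([.479,-.033]);r=np.hypot(W[...,0]-S[0],W[...,1]-S[1])
m=(r>.1)&(r<.195)&(W[...,2]>.08)&(W[...,2]<.1);print('handle z',np.median(W[m][:,2]))
def arc(a,r=.15,z=.088):return [np.r_[S+r*np.array([np.cos(t),np.sin(t)]),z] for t in a]
path(arc([a-.28],z=.148)+arc([a-.28])+arc(np.linspace(a-.28,-.25,7))[1:])
E
```

```text
[ 0.5316657  -0.16347408  0.15390874] [ 0.47681996 -0.16076135  0.87675406]
133 -1.4546822553390828
(58, np.float64(-1.5118512032112588))
handle z 0.09161701591782132
[np.float64(-0.249), np.float64(0.3), np.float64(0.003)]
[np.float64(-0.001), np.float64(0.0), np.float64(0.3)]
[np.float64(0.152), np.float64(-0.105), np.float64(0.0)]
[np.float64(0.122), np.float64(-0.139), np.float64(0.0)]
[np.float64(0.084), np.float64(-0.165), np.float64(0.0)]
[np.float64(0.041), np.float64(-0.18), np.float64(0.0)]
[np.float64(-0.004), np.float64(-0.185), np.float64(0.0)]
[np.float64(-0.049), np.float64(-0.178), np.float64(0.0)]
```

>>> {"api": "step_arm", "payload": {
  "increments": [
    [-0.13, 0.15, 0, 0, 0, 0, 0],
    [-0.13, 0.15, 0, 0, 0, 0, 0],
    [0, 0, 0.17, 0, 0, 0, 0],
    [0, 0, 0.16, 0, 0, 0, 0],
    [0, 0, 0, 0, 0, 0, 0]
  ]
}}

```text
clock: 14.65
position: [0.449, -0.1783, 0.0749]
tcp_rot: [[0.799, -0.601, -0.007], [-0.601, -0.799, 0.003], [-0.007, 0.001, -1.0]]
force: [-0.1, 0.2, -1.1]
grip_width: -0.0
```

>>> {"api": "step_arm", "payload": {
  "increments": [
    [0.152, -0.105, 0, 0, 0, 0, 0],
    [0.122, -0.139, 0, 0, 0, 0, 0],
    [0.084, -0.165, 0, 0, 0, 0, 0],
    [0.041, -0.18, 0, 0, 0, 0, 0],
    [-0.004, -0.185, 0, 0, 0, 0, 0]
  ]
}}

```text
clock: 15.07
position: [0.6086, -0.1031, 0.0798]
tcp_rot: [[0.799, -0.601, -0.005], [-0.601, -0.799, -0.001], [-0.004, 0.004, -1.0]]
force: [-10.6, -9.8, -0.3]
grip_width: 0.0
```

>>> {"api": "step_arm", "payload": {
  "increments": [
    [-0.049, -0.178, 0, 0, 0, 0, 0],
    [-0.05, -0.07, 0, 0, 0, 0, 0],
    [0, 0, 0, 0, 0, 0, 0],
    [0.04, 0.05, 0, 0, 0, 0, 0],
    [0, 0, -0.2, 0, 0, 0, 0]
  ]
}}

```text
clock: 15.48
position: [0.6197, -0.065, 0.1139]
tcp_rot: [[0.8, -0.6, -0.011], [-0.6, -0.8, 0.001], [-0.01, 0.006, -1.0]]
force: [0.9, 0.4, -2.0]
grip_width: 0.0001
```

>>> {"api": "step_arm", "payload": {
  "increments": [
    [0, 0, -0.2, 0, 0, 0, 60],
    [0, 0, 0, 0, 0, 0, 60]
  ]
}}

```text
clock: 15.65
position: [0.6246, -0.0654, 0.1692]
tcp_rot: [[0.8, -0.601, 0.008], [-0.601, -0.8, -0.001], [0.007, -0.004, -1.0]]
force: [0.2, -0.1, 2.0]
grip_width: 0.0231
```

```bash
python3 - <<'E'
from h import *
o=monitor.get_obs();print(o['position'],o['force'])
p,d,K,V=cam('scene');W=world(d,K,V);n,a=hand(W);print(n,a)
S=np.array([.479,-.033]);r=np.hypot(W[...,0]-S[0],W[...,1]-S[1])
m=(r>.1)&(r<.195)&(W[...,2]>.08)&(W[...,2]<.1);print('handle z',np.median(W[m][:,2]))
p2,d2,K,V=cam('top');W=world(d2,K,V);m=(W[...,2]>.112)&(W[...,2]<.13)&(abs(W[...,0]-.484)<.04)&(abs(W[...,1]-.177)<.04);print('knob',W[m].mean(0),m.sum(),hand(W))
path([[.484,.177,.21]])
E
```

```text
[ 0.62460767 -0.0653772   0.16917274] [ 0.19008582 -0.14212868  1.95719627]
116 -0.0792761889696523
handle z 0.09393580688440474
knob [0.48504897 0.1816612  0.12022895] 82 (1, np.float64(-0.10175793522394673))
[np.float64(-1.282), np.float64(-0.55), np.float64(-0.238)]
```

```bash
python3 - <<'E'
from h import *
P=np.array([.488,.349]);off=np.array([-.008,.006])
A=[np.r_[P+.17*np.array([-np.sin(t),-np.cos(t)])+off*k,.095] for t,k in [(0,1)]+[(t,1) for t in np.linspace(0,1.52,10)[1:]]]
path([[.4845,.179,.17],[.4845,.179,.095]]+A)
E
```

```text
[np.float64(-1.287), np.float64(-0.56), np.float64(-0.038)]
[np.float64(-0.001), np.float64(0.001), np.float64(0.375)]
[np.float64(-0.036), np.float64(-0.01), np.float64(-0.0)]
[np.float64(-0.121), np.float64(0.076), np.float64(-0.0)]
[np.float64(-0.133), np.float64(0.055), np.float64(-0.0)]
[np.float64(-0.14), np.float64(0.032), np.float64(-0.0)]
[np.float64(-0.143), np.float64(0.008), np.float64(-0.0)]
[np.float64(-0.142), np.float64(-0.017), np.float64(-0.0)]
[np.float64(-0.138), np.float64(-0.04), np.float64(-0.0)]
[np.float64(-0.129), np.float64(-0.063), np.float64(-0.0)]
[np.float64(-0.116), np.float64(-0.084), np.float64(-0.0)]
[np.float64(-0.101), np.float64(-0.102), np.float64(-0.0)]
```

>>> {"api": "step_arm", "payload": {
  "increments": [
    [-0.184, -0.08, -0.01, 0, 0, 0, 60],
    [-0.184, -0.08, -0.01, 0, 0, 0, 60],
    [-0.184, -0.08, -0.01, 0, 0, 0, 60],
    [-0.184, -0.08, -0.01, 0, 0, 0, 60],
    [-0.184, -0.08, 0, 0, 0, 0, 60]
  ]
}}

```text
clock: 16.17
position: [0.5217, 0.111, 0.1676]
tcp_rot: [[0.799, -0.601, -0.002], [-0.601, -0.799, -0.0], [-0.001, 0.001, -1.0]]
force: [0.3, -0.4, -0.2]
grip_width: 0.0513
```

>>> {"api": "step_arm", "payload": {
  "increments": [
    [-0.184, -0.08, 0, 0, 0, 0, 60],
    [-0.183, -0.08, 0, 0, 0, 0, 60],
    [0, 0, 0, 0, 0, 0, 60]
  ]
}}

```text
clock: 16.42
position: [0.4806, 0.1839, 0.1674]
tcp_rot: [[0.802, -0.597, -0.003], [-0.597, -0.802, 0.001], [-0.003, 0.001, -1.0]]
force: [-0.8, -1.2, 0.4]
grip_width: 0.0514
```

```bash
python3 - <<'E'
from h import *
path([[.4845,.179,.095]])
E
```

```text
[np.float64(0.031), np.float64(0.008), np.float64(0.362)]
```

>>> {"api": "step_arm", "payload": {
  "increments": [
    [0.028, 0.008, 0.1, 0, 0, 0, 60],
    [0, 0, 0.13, 0, 0, 0, 60],
    [0, 0, 0.13, 0, 0, 0, 60],
    [0, 0, 0, 0, 0, 0, 60]
  ]
}}

```text
clock: 16.75
position: [0.4848, 0.1742, 0.0905]
tcp_rot: [[0.8, -0.6, -0.008], [-0.6, -0.8, -0.002], [-0.005, 0.007, -1.0]]
force: [-1.2, 0.1, -0.9]
grip_width: 0.0513
```

>>> {"api": "step_arm", "payload": {
  "increments": [
    [-0.036, -0.01, 0, 0, 0, 0, 60],
    [-0.121, 0.076, 0, 0, 0, 0, 60],
    [-0.133, 0.055, 0, 0, 0, 0, 60],
    [-0.14, 0.032, 0, 0, 0, 0, 60],
    [-0.143, 0.008, 0, 0, 0, 0, 60]
  ]
}}

```text
clock: 17.17
position: [0.3754, 0.218, 0.0978]
tcp_rot: [[0.799, -0.602, 0.002], [-0.602, -0.799, -0.0], [0.002, -0.001, -1.0]]
force: [1.0, -2.9, 0.1]
grip_width: 0.0514
```

>>> {"api": "step_arm", "payload": {
  "increments": [
    [-0.142, -0.017, 0, 0, 0, 0, 60],
    [-0.138, -0.04, 0, 0, 0, 0, 60],
    [-0.129, -0.063, 0, 0, 0, 0, 60],
    [-0.116, -0.084, 0, 0, 0, 0, 60],
    [-0.101, -0.102, 0, 0, 0, 0, 60]
  ]
}}

```text
clock: 17.58
position: [0.3119, 0.3438, 0.0983]
tcp_rot: [[0.8, -0.6, 0.002], [-0.6, -0.8, 0.001], [0.001, -0.002, -1.0]]
force: [1.0, -2.3, 0.6]
grip_width: 0.0512
```

```bash
python3 - <<'E'
from h import *
o=monitor.get_obs();print(o['position'],o['force'])
p,d,K,V=cam('scene');save('sc7',cv2.resize(p[120:290,140:420],None,fx=2.8,fy=2.8))
E
```

```text
[0.31192252 0.34377237 0.0983382 ] [ 0.98366948 -2.31656682  0.59637789]
```

View pics/sc7.png

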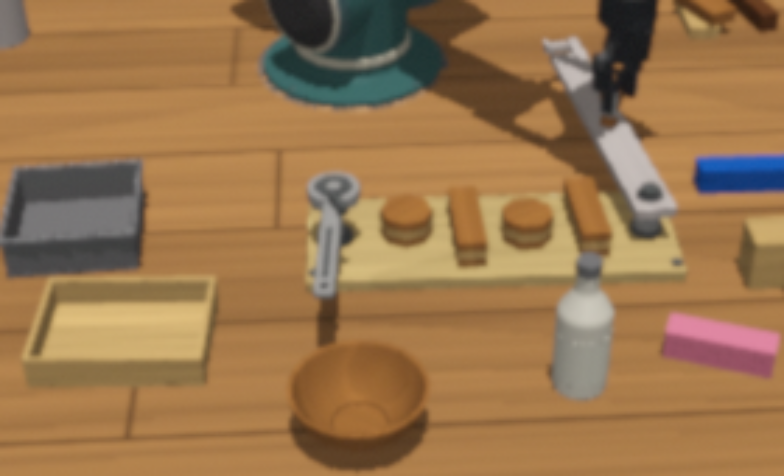

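>>> {"api": "step_arm", "payload": {
  "increments": [
    [-0.06, -0.08, 0, 0, 0, 0, 60],
    [0, 0, 0, 0, 0, 0, 60],
    [0.03, 0.04, 0, 0, 0, 0, 60],
    [0, 0, -0.2, 0, 0, 0, 60],
    [0, 0, -0.2, 0, 0, 0, 60]
  ]
}}

```text
clock: 18.05
position: [0.3119, 0.3503, 0.1762]
tcp_rot: [[0.799, -0.601, -0.003], [-0.601, -0.799, -0.003], [-0.0, 0.004, -1.0]]
force: [1.1, 0.0, -0.1]
grip_width: 0.0511
```

>>> {"api": "step_arm", "payload": {
  "increments": [
    [0, 0, -0.2, 0, 0, 0, 60],
    [0, 0, -0.1, 0, 0, 0, 60]
  ]
}}

```text
clock: 18.22
position: [0.3132, 0.3515, 0.2422]
tcp_rot: [[0.799, -0.601, 0.004], [-0.601, -0.799, 0.004], [0.001, -0.005, -1.0]]
force: [-0.6, 0.6, 0.6]
grip_width: 0.051
```

```bash
cat >> h.py <<'E'
def blanks():
    p,d,K,V=cam('top');W=world(d,K,V);x,y,z=W[...,0],W[...,1],W[...,2]
    hsv=cv2.cvtColor(p,cv2.COLOR_RGB2HSV)
    m=(z>.045)&(z<.062)&(x>.40)&(x<.57)&(y>.0)&(y<.34)&(hsv[...,1]>90)
    n,l,s,c=cv2.connectedComponentsWithStats(m.astype(np.uint8))
    for i in range(1,n):
        if s[i,4]<60: continue
        v,u=np.where(l==i);q=np.array([ray(a,b,.054,K,V) for a,b in zip(u,v)])
        r=cv2.minAreaRect((q[:,:2]*1000).astype(np.float32));print(s[i,4],np.round(r[0],1),np.round(r[1],1),round(r[2],1),np.median(W[l==i][:,2]).round(4))
    return p,W
E
python3 - <<'E'
from h import *
print(monitor.get_obs()['position'])
p,W=blanks();save('top8',p)
m=(W[...,2]>.064)&(W[...,2]<.078)&(W[...,0]<.45)&(W[...,1]>.2)&(W[...,1]<.5)&(p.max(-1)-p.min(-1)<40)
q=W[m][:,:2].astype(np.float32);print(len(q),cv2.fitLine(q,cv2.DIST_HUBER,0,.01,.01).ravel())
c=cv2.resize(p[170:420,140:450],None,fx=2.4,fy=2.4);save('top8c',c)
E
```

```text
[0.31316738 0.35154118 0.2421866 ]
476 [491.  128.9] [116.5  35.8] 1.8 0.0531
491 [480.4 278.1] [116.6  35.7] 2.6 0.0529
332 [491.5 202.5] [56.7 57. ] 1.8 0.0529
331 [475.4  54.3] [59.  58.7] 65.2 0.0529
1233 [ 0.9957357  -0.09225207  0.32846814  0.35752356]
```

View pics/top8c.png

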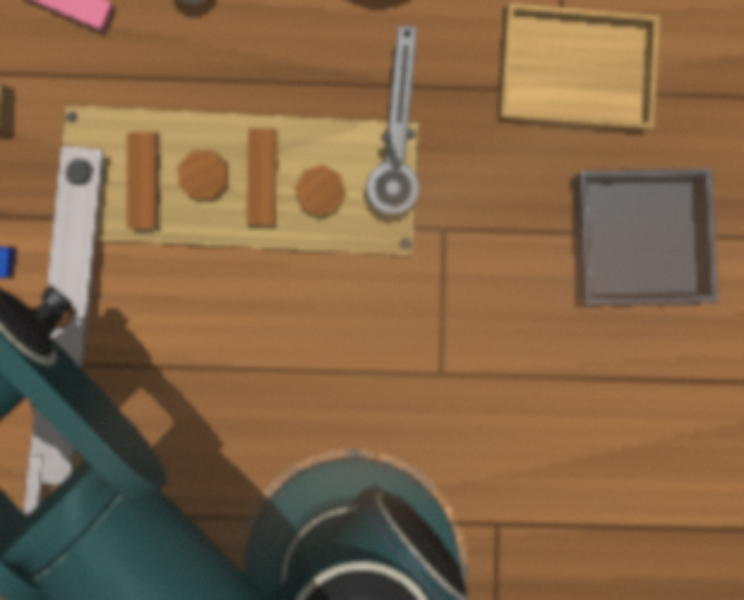

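>>> {"api": "step_arm", "payload": {
  "increments": [
    [0, 0, 0, 0, 0, 0.221, 55],
    [0, 0, 0, 0, 0, 0.221, 55],
    [0, 0, 0, 0, 0, 0.221, 55],
    [0, 0, 0, 0, 0, 0.221, 55],
    [0, 0, 0, 0, 0, 0.221, 55]
  ]
}}

```text
clock: 18.68
position: [0.3128, 0.3511, 0.237]
tcp_rot: [[0.335, -0.942, 0.001], [-0.942, -0.335, 0.0], [-0.0, -0.001, -1.0]]
force: [0.3, 0.2, 0.2]
grip_width: 0.047
```

>>> {"api": "step_arm", "payload": {
  "increments": [
    [0, 0, 0, 0, 0, 0.221, 55],
    [0, 0, 0, 0, 0, 0.221, 55],
    [0, 0, 0, 0, 0, 0.171, 55],
    [0.073, -0.167, 0, 0, 0, 0, 55],
    [0.073, -0.167, 0, 0, 0, 0, 55]
  ]
}}

```text
clock: 19.1
position: [0.3802, 0.3239, 0.2374]
tcp_rot: [[0.029, -1.0, 0.001], [-1.0, -0.029, 0.001], [-0.001, -0.001, -1.0]]
force: [0.2, -0.1, 0.6]
grip_width: 0.0473
```

>>> {"api": "step_arm", "payload": {
  "increments": [
    [0.073, -0.167, 0, 0, 0, 0, 55],
    [0.073, -0.167, 0, 0, 0, 0, 55],
    [0.073, -0.167, 0, 0, 0, 0, 55],
    [0, 0, 0, 0, 0, 0, 55]
  ]
}}

```text
clock: 19.43
position: [0.4854, 0.2803, 0.2363]
tcp_rot: [[0.024, -1.0, 0.0], [-1.0, -0.024, -0.001], [0.001, -0.0, -1.0]]
force: [0.4, 0.3, -0.3]
grip_width: 0.0471
```

```bash
python3 - <<'E'
from h import *
o=monitor.get_obs();print(o['position'],o['tcp_rot'][:,0],o['grip_width']);path([[.480,.278,.041]])
E
```

```text
[0.4854081  0.28028129 0.23630129] [ 0.02350321 -0.99972314  0.00111149] 0.04707581980233771
[np.float64(0.01), np.float64(0.028), np.float64(0.977)]
```

>>> {"api": "step_arm", "payload": {
  "increments": [
    [0.01, 0.028, 0.19, 0, 0, 0, 55],
    [0, 0, 0.19, 0, 0, 0, 55],
    [0, 0, 0.19, 0, 0, 0, 55],
    [0, 0, 0.19, 0, 0, 0, 55],
    [0, 0, 0.1, 0, 0, 0, 55]
  ]
}}

```text
clock: 19.85
position: [0.4743, 0.28, 0.0606]
tcp_rot: [[0.027, -1.0, -0.003], [-1.0, -0.027, -0.002], [0.002, 0.003, -1.0]]
force: [0.6, -0.0, -0.6]
grip_width: 0.0468
```

>>> {"api": "step_arm", "payload": {
  "increments": [
    [0, 0, 0.08, 0, 0, 0, 55],
    [0, 0, 0.02, 0, 0, 0, 55],
    [0, 0, 0, 0, 0, 0, 0],
    [0, 0, 0, 0, 0, 0, 0],
    [0, 0, 0, 0, 0, 0, 0]
  ]
}}

```text
clock: 20.27
position: [0.4767, 0.282, 0.0458]
tcp_rot: [[0.027, -1.0, 0.002], [-1.0, -0.027, 0.001], [-0.001, -0.002, -1.0]]
force: [-0.7, 1.3, -1.2]
grip_width: 0.0344
```

>>> {"api": "step_arm", "payload": {
  "increments": [
    [0, 0, 0, 0, 0, 0, 0],
    [0, 0, 0, 0, 0, 0, 0],
    [0, 0, -0.1, 0, 0, 0, 0],
    [0, 0, -0.15, 0, 0, 0, 0],
    [0, 0, -0.15, 0, 0, 0, 0]
  ]
}}

```text
clock: 20.68
position: [0.4757, 0.2817, 0.1248]
tcp_rot: [[0.028, -1.0, -0.001], [-1.0, -0.028, -0.001], [0.001, 0.001, -1.0]]
force: [0.3, 0.4, -0.9]
grip_width: 0.0347
```

>>> {"api": "step_arm", "payload": {
  "increments": [
    [0, 0, -0.15, 0, 0, 0, 0],
    [0, 0, -0.15, 0, 0, 0, 0],
    [0, 0, 0, 0, 0, 0, 0]
  ]
}}

```text
clock: 20.93
position: [0.4777, 0.2828, 0.191]
tcp_rot: [[0.028, -1.0, 0.007], [-1.0, -0.028, 0.004], [-0.004, -0.008, -1.0]]
force: [0.1, 0.1, -0.0]
grip_width: 0.0346
```

>>> {"api": "step_arm", "payload": {
  "increments": [
    [0, 0, 0, 0, 0, -0.22, 0],
    [0, 0, 0, 0, 0, -0.22, 0],
    [0, 0, 0, 0, 0, -0.22, 0],
    [0, 0, 0, 0, 0, -0.22, 0],
    [0, 0, 0, 0, 0, -0.22, 0]
  ]
}}

```text
clock: 21.35
position: [0.4761, 0.2819, 0.184]
tcp_rot: [[0.572, -0.82, 0.0], [-0.82, -0.572, 0.0], [0.0, -0.0, -1.0]]
force: [-0.3, 0.1, -2.1]
grip_width: 0.0347
```

>>> {"api": "step_arm", "payload": {
  "increments": [
    [0, 0, 0, 0, 0, -0.22, 0],
    [0, 0, 0, 0, 0, -0.22, 0],
    [0, 0, 0, 0, 0, -0.22, 0],
    [0, 0, 0, 0, 0, -0.22, 0],
    [0, 0, 0, 0, 0, -0.22, 0]
  ]
}}

```text
clock: 21.77
position: [0.4761, 0.2819, 0.184]
tcp_rot: [[0.927, -0.376, 0.0], [-0.376, -0.927, 0.0], [0.0, -0.0, -1.0]]
force: [-0.9, -0.5, -1.4]
grip_width: 0.0348
```

>>> {"api": "step_arm", "payload": {
  "increments": [
    [0, 0, 0, 0, 0, -0.22, 0],
    [0, 0, 0, 0, 0, -0.22, 0],
    [0, 0, 0, 0, 0, -0.22, 0],
    [0.057, 0.18, 0, 0, 0, 0, 0],
    [0.057, 0.18, 0, 0, 0, 0, 0]
  ]
}}

```text
clock: 22.18
position: [0.4953, 0.2092, 0.1839]
tcp_rot: [[0.999, -0.042, -0.0], [-0.042, -0.999, 0.0], [-0.0, -0.0, -1.0]]
force: [-0.2, -0.6, -0.5]
grip_width: 0.0346
```

>>> {"api": "step_arm", "payload": {
  "increments": [
    [0.057, 0.18, 0, 0, 0, 0, 0],
    [0.057, 0.18, 0, 0, 0, 0, 0],
    [0.057, 0.18, 0, 0, 0, 0, 0],
    [0.057, 0.18, 0, 0, 0, 0, 0],
    [0.057, 0.18, 0, 0, 0, 0, 0]
  ]
}}

```text
clock: 22.6
position: [0.5444, 0.0247, 0.1842]
tcp_rot: [[0.999, -0.046, 0.001], [-0.046, -0.999, 0.0], [0.001, -0.0, -1.0]]
force: [2.0, 0.4, -1.9]
grip_width: 0.0345
```

>>> {"api": "step_arm", "payload": {
  "increments": [
    [0.057, 0.18, 0, 0, 0, 0, 0],
    [0.057, 0.18, 0, 0, 0, 0, 0],
    [0.057, 0.18, 0, 0, 0, 0, 0],
    [0.057, 0.18, 0, 0, 0, 0, 0],
    [0.057, 0.18, 0, 0, 0, 0, 0]
  ]
}}

```text
clock: 23.02
position: [0.5931, -0.1578, 0.184]
tcp_rot: [[0.999, -0.046, 0.0], [-0.046, -0.999, -0.0], [0.0, 0.0, -1.0]]
force: [0.6, -0.6, -1.7]
grip_width: 0.0347
```

>>> {"api": "step_arm", "payload": {
  "increments": [
    [0.057, 0.18, 0, 0, 0, 0, 0],
    [0.057, 0.18, 0, 0, 0, 0, 0],
    [0.0, 0.18, 0, 0, 0, 0, 0],
    [0, 0, 0, 0, 0, 0, 0]
  ]
}}

```text
clock: 23.35
position: [0.6103, -0.2701, 0.1831]
tcp_rot: [[0.999, -0.049, -0.001], [-0.049, -0.999, -0.001], [-0.001, 0.001, -1.0]]
force: [-0.2, 0.3, -0.9]
grip_width: 0.0343
```

```bash
python3 - <<'E'
from h import *
o=monitor.get_obs();print(o['position'],o['tcp_rot'][:,0],o['grip_width']);path([[.6116,-.2732,.06]])
E
```

```text
[ 0.61026764 -0.27013634  0.18313428] [ 9.98785071e-01 -4.92688609e-02 -9.80294752e-04] 0.0343307471497831
[np.float64(0.008), np.float64(0.014), np.float64(0.616)]
```

>>> {"api": "step_arm", "payload": {
  "increments": [
    [0.012, 0.014, 0.17, 0, 0, 0, 0],
    [0, 0, 0.17, 0, 0, 0, 0],
    [0, 0, 0.17, 0, 0, 0, 0],
    [0, 0, 0.1, 0, 0, 0, 0],
    [0, 0, 0.05, 0, 0, 0, 0]
  ]
}}

```text
clock: 23.77
position: [0.6117, -0.2671, 0.0482]
tcp_rot: [[0.999, -0.046, -0.004], [-0.046, -0.999, 0.002], [-0.004, -0.002, -1.0]]
force: [-0.5, -0.4, -1.5]
grip_width: 0.0346
```

>>> {"api": "step_arm", "payload": {
  "increments": [
    [0, 0, 0, 0, 0, 0, 0],
    [0, 0, 0, 0, 0, 0, 50],
    [0, 0, 0, 0, 0, 0, 50],
    [0, 0, 0, 0, 0, 0, 50],
    [0, 0, -0.1, 0, 0, 0, 50]
  ]
}}

```text
clock: 24.18
position: [0.6122, -0.2673, 0.0702]
tcp_rot: [[0.999, -0.046, -0.003], [-0.046, -0.999, 0.001], [-0.003, -0.001, -1.0]]
force: [0.4, 0.3, -0.2]
grip_width: 0.0427
```

>>> {"api": "step_arm", "payload": {
  "increments": [
    [0, 0, -0.2, 0, 0, 0, 50],
    [0, 0, -0.2, 0, 0, 0, 50],
    [0, 0, -0.2, 0, 0, 0, 50],
    [-0.2, 0, 0, 0, 0, 0, 50],
    [-0.2, 0, 0, 0, 0, 0, 50]
  ]
}}

```text
clock: 24.6
position: [0.5342, -0.2645, 0.1964]
tcp_rot: [[0.999, -0.045, 0.006], [-0.045, -0.999, -0.003], [0.006, 0.003, -1.0]]
force: [-0.6, -1.9, -1.2]
grip_width: 0.0428
```

```bash
cat >> h.py <<'E'
def tray():
    p,d,K,V=cam('top');W=world(d,K,V);C=np.array([.6446,-.2747])
    hsv=cv2.cvtColor(p,cv2.COLOR_RGB2HSV)
    x,y,z=W[...,0],W[...,1],W[...,2]
    b=(abs(x-.6446)<.085)&(abs(y+.2747)<.11)
    q=W[b&(z>.02)&(z<.06)];print('tray box',cv2.minAreaRect((q[:,:2]*1000).astype(np.float32)))
    i=(abs(x-.6446)<.062)&(abs(y+.2747)<.088)&(z>.03);q=W[i];print('in tray',len(q))
    if len(q): print(cv2.minAreaRect((q[:,:2]*1000).astype(np.float32)),np.percentile(q[:,2],[5,50,95]).round(4))
E
python3 - <<'E'
from h import *
o=monitor.get_obs();print(o['position']);tray();p,W=blanks();save('t9',p)
E
```

```text
[ 0.53423094 -0.26448031  0.19642741]
tray box ((644.3660888671875, -273.5906066894531), (194.61883544921875, 145.84915161132812), 87.00820922851562)
in tray 662
((629.2556762695312, -277.3122863769531), (79.31462097167969, 178.19793701171875), 28.214521408081055) [0.0366 0.0432 0.5201]
479 [491.  128.9] [116.5  35.8] 1.8 0.0532
335 [491.5 202.5] [56.7 57. ] 1.8 0.0532
333 [475.4  54.3] [59.  58.7] 65.2 0.053
```

>>> {"api": "step_arm", "payload": {
  "increments": [
    [-0.028, -0.178, 0, 0, 0, 0, 55],
    [-0.028, -0.178, 0, 0, 0, 0, 55],
    [-0.028, -0.178, 0, 0, 0, 0, 55],
    [-0.028, -0.178, 0, 0, 0, 0, 55],
    [-0.028, -0.178, 0, 0, 0, 0, 55]
  ]
}}

```text
clock: 25.12
position: [0.5132, -0.0835, 0.1934]
tcp_rot: [[0.999, -0.046, 0.002], [-0.046, -0.999, -0.0], [0.002, 0.0, -1.0]]
force: [1.2, 0.5, -0.4]
grip_width: 0.0472
```

>>> {"api": "step_arm", "payload": {
  "increments": [
    [-0.028, -0.178, 0, 0, 0, 0, 55],
    [-0.028, -0.178, 0, 0, 0, 0, 55],
    [-0.028, -0.178, 0, 0, 0, 0, 55],
    [-0.028, -0.178, 0, 0, 0, 0, 55],
    [-0.028, -0.178, 0, 0, 0, 0, 55]
  ]
}}

```text
clock: 25.53
position: [0.4934, 0.096, 0.1935]
tcp_rot: [[0.999, -0.046, 0.002], [-0.046, -0.999, 0.0], [0.002, -0.001, -1.0]]
force: [1.5, 0.8, 0.2]
grip_width: 0.0469
```

>>> {"api": "step_arm", "payload": {
  "increments": [
    [-0.028, -0.17, 0, 0, 0, 0, 55],
    [0, 0, 0, 0, 0, 0.22, 55],
    [0, 0, 0, 0, 0, 0.22, 55],
    [0, 0, 0, 0, 0, 0.22, 55],
    [0, 0, 0, 0, 0, 0.22, 55]
  ]
}}

```text
clock: 25.95
position: [0.4898, 0.1289, 0.1933]
tcp_rot: [[0.872, -0.49, 0.002], [-0.49, -0.872, 0.0], [0.001, -0.001, -1.0]]
force: [0.4, -0.0, -0.4]
grip_width: 0.0471
```

>>> {"api": "step_arm", "payload": {
  "increments": [
    [0, 0, 0, 0, 0, 0.22, 55],
    [0, 0, 0, 0, 0, 0.22, 55],
    [0, 0, 0, 0, 0, 0.22, 55],
    [0, 0, 0, 0, 0, 0.22, 55],
    [0, 0, 0, 0, 0, 0.22, 55]
  ]
}}

```text
clock: 26.37
position: [0.4899, 0.1286, 0.1933]
tcp_rot: [[0.464, -0.886, 0.002], [-0.886, -0.464, 0.0], [0.001, -0.002, -1.0]]
force: [0.3, -0.4, 0.9]
grip_width: 0.0468
```

>>> {"api": "step_arm", "payload": {
  "increments": [
    [0, 0, 0, 0, 0, 0.22, 55],
    [0, 0, 0, 0, 0, 0.22, 55],
    [0, 0, 0, 0, 0, 0.22, 55],
    [0, 0, 0, 0, 0, 0.2, 55],
    [0, 0, 0, 0, 0, 0, 55]
  ]
}}

```text
clock: 26.78
position: [0.4899, 0.1285, 0.1932]
tcp_rot: [[0.033, -0.999, 0.002], [-0.999, -0.033, 0.0], [-0.0, -0.002, -1.0]]
force: [0.0, 0.4, -0.0]
grip_width: 0.0469
```

```bash
python3 - <<'E'
from h import *
o=monitor.get_obs();print(o['position'],o['tcp_rot'][:,0],o['grip_width']);path([[.491,.129,.044]])
E
```

```text
[0.48988206 0.12853253 0.19322533] [ 3.26976017e-02 -9.99465231e-01 -3.44991969e-04] 0.04688714247578689
[np.float64(-0.002), np.float64(-0.004), np.float64(0.746)]
```

>>> {"api": "step_arm", "payload": {
  "increments": [
    [0, 0, 0.18, 0, 0, 0, 55],
    [0, 0, 0.18, 0, 0, 0, 55],
    [0, 0, 0.18, 0, 0, 0, 55],
    [0, 0, 0.12, 0, 0, 0, 55],
    [0, 0, 0.08, 0, 0, 0, 55]
  ]
}}

```text
clock: 27.2
position: [0.4887, 0.1283, 0.0418]
tcp_rot: [[0.042, -0.999, -0.002], [-0.999, -0.042, -0.0], [0.0, 0.002, -1.0]]
force: [-0.4, -0.4, -0.3]
grip_width: 0.047
```

>>> {"api": "step_arm", "payload": {
  "increments": [
    [0, 0, 0, 0, 0, 0, 55],
    [0, 0, 0, 0, 0, 0, 0],
    [0, 0, 0, 0, 0, 0, 0],
    [0, 0, 0, 0, 0, 0, 0],
    [0, 0, 0, 0, 0, 0, 0]
  ]
}}

```text
clock: 27.62
position: [0.4902, 0.1285, 0.0454]
tcp_rot: [[0.039, -0.999, 0.002], [-0.999, -0.039, 0.0], [-0.0, -0.002, -1.0]]
force: [-0.2, -0.1, -1.1]
grip_width: 0.0348
```

>>> {"api": "step_arm", "payload": {
  "increments": [
    [0, 0, 0, 0, 0, 0, 0],
    [0, 0, -0.1, 0, 0, 0, 0],
    [0, 0, -0.18, 0, 0, 0, 0],
    [0, 0, -0.18, 0, 0, 0, 0],
    [0, 0, -0.18, 0, 0, 0, 0]
  ]
}}

```text
clock: 28.03
position: [0.4892, 0.1283, 0.1739]
tcp_rot: [[0.038, -0.999, 0.0], [-0.999, -0.038, 0.0], [-0.0, -0.0, -1.0]]
force: [0.3, 0.8, -0.6]
grip_width: 0.0344
```

>>> {"api": "step_arm", "payload": {
  "increments": [
    [0, 0, -0.1, 0, 0, 0, 0],
    [0, 0, 0, 0, 0, 0, 0],
    [0, 0, 0, 0, 0, -0.22, 0],
    [0, 0, 0, 0, 0, -0.22, 0],
    [0, 0, 0, 0, 0, -0.22, 0]
  ]
}}

```text
clock: 28.45
position: [0.4893, 0.1283, 0.1915]
tcp_rot: [[0.38, -0.925, -0.0], [-0.925, -0.38, -0.0], [-0.0, 0.0, -1.0]]
force: [1.2, -0.2, -0.5]
grip_width: 0.0346
```

>>> {"api": "step_arm", "payload": {
  "increments": [
    [0, 0, 0, 0, 0, -0.22, 0],
    [0, 0, 0, 0, 0, -0.22, 0],
    [0, 0, 0, 0, 0, -0.22, 0],
    [0, 0, 0, 0, 0, -0.22, 0],
    [0, 0, 0, 0, 0, -0.22, 0]
  ]
}}

```text
clock: 28.87
position: [0.4893, 0.1283, 0.1914]
tcp_rot: [[0.822, -0.569, -0.001], [-0.569, -0.822, -0.0], [-0.0, 0.0, -1.0]]
force: [0.6, -0.2, -1.2]
grip_width: 0.0342
```

>>> {"api": "step_arm", "payload": {
  "increments": [
    [0, 0, 0, 0, 0, -0.22, 0],
    [0, 0, 0, 0, 0, -0.22, 0],
    [0, 0, 0, 0, 0, -0.22, 0],
    [0, 0, 0, 0, 0, -0.22, 0],
    [0, 0, 0, 0, 0, -0.21, 0]
  ]
}}

```text
clock: 29.28
position: [0.4893, 0.1283, 0.1913]
tcp_rot: [[0.999, -0.035, -0.001], [-0.035, -0.999, -0.0], [-0.001, 0.0, -1.0]]
force: [0.0, 0.4, -0.8]
grip_width: 0.0344
```

>>> {"api": "step_arm", "payload": {
  "increments": [
    [0.086, 0.165, 0, 0, 0, 0, 0],
    [0.086, 0.165, 0, 0, 0, 0, 0],
    [0.086, 0.165, 0, 0, 0, 0, 0],
    [0.086, 0.165, 0, 0, 0, 0, 0],
    [0.086, 0.165, 0, 0, 0, 0, 0]
  ]
}}

```text
clock: 29.7
position: [0.569, -0.0417, 0.1915]
tcp_rot: [[0.999, -0.04, -0.0], [-0.04, -0.999, 0.0], [-0.0, -0.0, -1.0]]
force: [0.3, 0.7, -0.1]
grip_width: 0.0346
```

>>> {"api": "step_arm", "payload": {
  "increments": [
    [0.086, 0.165, 0, 0, 0, 0, 0],
    [0.086, 0.165, 0, 0, 0, 0, 0],
    [0.086, 0.165, 0, 0, 0, 0, 0],
    [0.086, 0.165, 0, 0, 0, 0, 0],
    [0.086, 0.165, 0, 0, 0, 0, 0]
  ]
}}

```text
clock: 30.12
position: [0.6483, -0.2102, 0.1912]
tcp_rot: [[0.999, -0.041, -0.001], [-0.041, -0.999, 0.0], [-0.001, -0.0, -1.0]]
force: [1.4, 0.8, -0.2]
grip_width: 0.0345
```

>>> {"api": "step_arm", "payload": {
  "increments": [
    [0.086, 0.165, 0, 0, 0, 0, 0],
    [0.08, 0.165, 0, 0, 0, 0, 0],
    [0, 0, 0, 0, 0, 0, 0]
  ]
}}

```text
clock: 30.37
position: [0.6792, -0.2808, 0.1897]
tcp_rot: [[0.999, -0.044, -0.002], [-0.044, -0.999, -0.0], [-0.002, 0.001, -1.0]]
force: [0.0, 0.2, -0.4]
grip_width: 0.035
```

```bash
python3 - <<'E'
from h import *
o=monitor.get_obs();print(o['position'],o['tcp_rot'][:,0],o['grip_width']);path([[.6775,-.276,.048]])
E
```

```text
[ 0.67921724 -0.2808115   0.18965072] [ 0.99904982 -0.04354847 -0.00173087] 0.03496672618140452
[np.float64(-0.008), np.float64(-0.024), np.float64(0.708)]
```

>>> {"api": "step_arm", "payload": {
  "increments": [
    [-0.008, -0.024, 0.17, 0, 0, 0, 0],
    [0, 0, 0.17, 0, 0, 0, 0],
    [0, 0, 0.17, 0, 0, 0, 0],
    [0, 0, 0.13, 0, 0, 0, 0],
    [0, 0, 0.06, 0, 0, 0, 0]
  ]
}}

```text
clock: 30.78
position: [0.6752, -0.2699, 0.0468]
tcp_rot: [[0.999, -0.04, -0.005], [-0.04, -0.999, 0.002], [-0.005, -0.002, -1.0]]
force: [-0.2, -0.2, -2.7]
grip_width: 0.035
```

>>> {"api": "step_arm", "payload": {
  "increments": [
    [0, 0, 0, 0, 0, 0, 0],
    [0, 0, 0, 0, 0, 0, 50],
    [0, 0, 0, 0, 0, 0, 50],
    [0, 0, 0, 0, 0, 0, 50],
    [0, 0, -0.1, 0, 0, 0, 50]
  ]
}}

```text
clock: 31.2
position: [0.6762, -0.2704, 0.0702]
tcp_rot: [[0.999, -0.041, -0.003], [-0.041, -0.999, 0.001], [-0.003, -0.001, -1.0]]
force: [-0.3, -0.3, -0.9]
grip_width: 0.0429
```

>>> {"api": "step_arm", "payload": {
  "increments": [
    [0, 0, -0.2, 0, 0, 0, 50],
    [0, 0, -0.2, 0, 0, 0, 50],
    [0, 0, -0.2, 0, 0, 0, 90],
    [-0.2, 0, 0, 0, 0, 0, 90],
    [-0.2, 0, 0, 0, 0, 0, 90]
  ]
}}

```text
clock: 31.62
position: [0.5984, -0.268, 0.1969]
tcp_rot: [[0.999, -0.04, 0.007], [-0.04, -0.999, -0.003], [0.007, 0.003, -1.0]]
force: [-0.2, -0.8, 0.3]
grip_width: 0.0762
```

>>> {"api": "step_arm", "payload": {
  "increments": [
    [-0.2, 0, 0, 0, 0, 0, 90],
    [-0.2, 0, 0, 0, 0, -0.14, 90]
  ]
}}

```text
clock: 31.78
position: [0.5158, -0.2641, 0.1935]
tcp_rot: [[0.999, 0.032, 0.002], [0.032, -0.999, -0.001], [0.002, 0.001, -1.0]]
force: [-0.4, -0.5, 1.9]
grip_width: 0.0766
```

```bash
python3 - <<'E'
from h import *
o=monitor.get_obs();print(o['position'],o['tcp_rot'][:,0],o['grip_width']);tray();p,W=blanks()
path([[.4915,.2025,.19]])
p,d,K,V=cam('scene');save('sc10',cv2.resize(p[120:290,120:420],None,fx=2.6,fy=2.6))
E
```

```text
[ 0.51576033 -0.26408943  0.19350115] [0.99949354 0.03175669 0.00204142] 0.07657520228403202
tray box ((644.5217895507812, -274.53399658203125), (196.7620391845703, 145.74452209472656), 87.23551177978516)
in tray 985
((643.447998046875, -277.0091552734375), (118.43836212158203, 150.3983154296875), 2.979584217071533) [0.0361 0.0413 0.458 ]
334 [491.5 202.5] [56.7 57. ] 1.8 0.0533
333 [475.4  54.3] [59.  58.7] 65.2 0.0531
[np.float64(-0.03), np.float64(-2.336), np.float64(0.017)]
```

View pics/sc10.png

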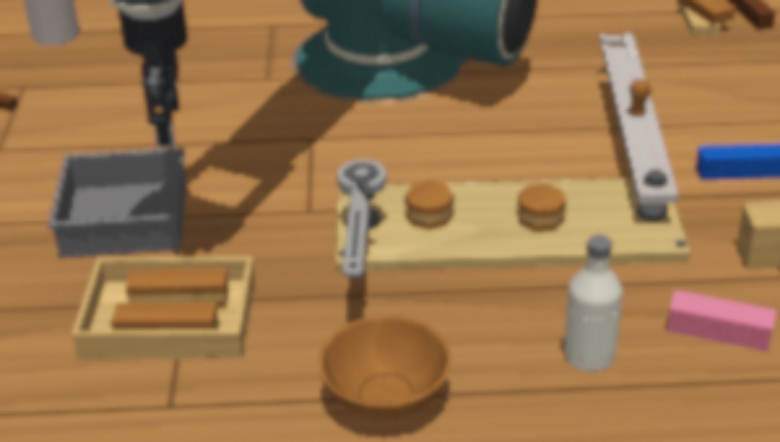

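Both handles lie flat in the tray. Next is the farther dish.

>>> {"api": "step_arm", "payload": {
  "increments": [
    [0, -0.18, 0, 0, 0, 0, 90],
    [0, -0.18, 0, 0, 0, 0, 90],
    [0, -0.18, 0, 0, 0, 0, 90],
    [0, -0.18, 0, 0, 0, 0, 90],
    [0, -0.18, 0, 0, 0, 0, 90]
  ]
}}

```text
clock: 32.35
position: [0.512, -0.0828, 0.1934]
tcp_rot: [[0.999, 0.032, 0.002], [0.032, -0.999, -0.0], [0.002, 0.0, -1.0]]
force: [-0.4, -0.4, -0.5]
grip_width: 0.0772
```

>>> {"api": "step_arm", "payload": {
  "increments": [
    [0, -0.18, 0, 0, 0, 0, 90],
    [0, -0.18, 0, 0, 0, 0, 90],
    [0, -0.18, 0, 0, 0, 0, 90],
    [0, -0.18, 0, 0, 0, 0, 90],
    [0, -0.18, 0, 0, 0, 0, 90]
  ]
}}

```text
clock: 32.77
position: [0.506, 0.0978, 0.1935]
tcp_rot: [[0.999, 0.032, 0.002], [0.032, -0.999, 0.0], [0.002, -0.0, -1.0]]
force: [0.7, -0.8, -0.4]
grip_width: 0.0769
```

>>> {"api": "step_arm", "payload": {
  "increments": [
    [-0.01, -0.18, 0, 0, 0, 0, 90],
    [-0.01, -0.18, 0, 0, 0, 0, 90],
    [-0.01, -0.17, 0, 0, 0, 0, 90],
    [0, 0, 0, 0, 0, 0, 90]
  ]
}}

```text
clock: 33.1
position: [0.4959, 0.2065, 0.1931]
tcp_rot: [[0.999, 0.036, 0.001], [0.036, -0.999, 0.002], [0.001, -0.002, -1.0]]
force: [0.3, -0.1, 0.3]
grip_width: 0.0771
```

```bash
cat >> h.py <<'E'
def dishes():
    "dish tops seen by the scene camera"
    p,d,K,V=cam('scene');W=world(d,K,V);hsv=cv2.cvtColor(p,cv2.COLOR_RGB2HSV);x,y,z=W[...,0],W[...,1],W[...,2]
    m=(z>.047)&(z<.062)&(x>.38)&(x<.58)&(y>-.02)&(y<.32)&(hsv[...,1]>110)
    n,l,s,c=cv2.connectedComponentsWithStats(m.astype(np.uint8))
    for i in range(1,n):
        if s[i,4]>80: q=W[l==i];print('dish',s[i,4],(q.min(0)+q.max(0))[:2]/2,np.ptp(q,0)[:2])
E
python3 - <<'E'
from h import *
o=monitor.get_obs();print(o['position'],o['tcp_rot'][:,0],o['grip_width']);path([[.4915,.2025,.044]]);dishes()
E
```

```text
[0.49592197 0.20648169 0.19312566] [0.99934903 0.03605265 0.00131567] 0.07712681606099235
[np.float64(-0.024), np.float64(0.02), np.float64(0.746)]
dish 182 [0.47072747 0.05264983] [0.07390088 0.05952981]
dish 182 [0.48720085 0.20028974] [0.0677203  0.06152736]
```

>>> {"api": "step_arm", "payload": {
  "increments": [
    [-0.024, 0.02, 0.18, 0, 0, 0, 90],
    [0, 0, 0.18, 0, 0, 0, 90],
    [0, 0, 0.18, 0, 0, 0, 90],
    [0, 0, 0.13, 0, 0, 0, 90],
    [0, 0, 0.095, 0, 0, 0, 90]
  ]
}}

```text
clock: 33.57
position: [0.4912, 0.1964, 0.037]
tcp_rot: [[0.999, 0.032, -0.001], [0.032, -0.999, -0.001], [-0.001, 0.001, -1.0]]
force: [-1.4, -0.2, -0.2]
grip_width: 0.0767
```

>>> {"api": "step_arm", "payload": {
  "increments": [
    [0, 0, 0, 0, 0, 0, 90],
    [0, 0, 0, 0, 0, 0, 0],
    [0, 0, 0, 0, 0, 0, 0],
    [0, 0, 0, 0, 0, 0, 0],
    [0, 0, 0, 0, 0, 0, 0]
  ]
}}

```text
clock: 33.98
position: [0.4925, 0.1973, 0.0411]
tcp_rot: [[0.999, 0.032, 0.003], [0.032, -0.999, 0.001], [0.003, -0.001, -1.0]]
force: [1.0, -0.6, 6.9]
grip_width: 0.0584
```

>>> {"api": "step_arm", "payload": {
  "increments": [
    [0, 0, 0, 0, 0, 0, 0],
    [0, 0, -0.1, 0, 0, 0, 0],
    [0, 0, -0.18, 0, 0, 0, 0],
    [0, 0, -0.18, 0, 0, 0, 0],
    [0, 0, -0.18, 0, 0, 0, 0]
  ]
}}

```text
clock: 34.4
position: [0.4911, 0.197, 0.1694]
tcp_rot: [[0.999, 0.033, 0.001], [0.033, -0.999, 0.0], [0.001, -0.0, -1.0]]
force: [1.2, -0.2, -1.7]
grip_width: 0.0584
```

>>> {"api": "step_arm", "payload": {
  "increments": [
    [0, 0, -0.1, 0, 0, 0, 0],
    [0, 0, 0, 0, 0, 0, 0]
  ]
}}

```text
clock: 34.57
position: [0.4929, 0.1976, 0.1934]
tcp_rot: [[0.999, 0.033, 0.008], [0.033, -0.999, 0.003], [0.008, -0.002, -1.0]]
force: [-0.2, -0.4, 0.1]
grip_width: 0.0586
```

```bash
python3 - <<'E'
from h import *
path([[.440,-.320,.19]]);dishes()
E
```

```text
[np.float64(-0.349), np.float64(2.578), np.float64(0.008)]
dish 182 [0.4716376  0.05255451] [0.0711419  0.05905383]
```

>>> {"api": "step_arm", "payload": {
  "increments": [
    [-0.026, 0.185, 0, 0, 0, 0, 0],
    [-0.026, 0.185, 0, 0, 0, 0, 0],
    [-0.026, 0.185, 0, 0, 0, 0, 0],
    [-0.026, 0.185, 0, 0, 0, 0, 0],
    [-0.026, 0.185, 0, 0, 0, 0, 0]
  ]
}}

```text
clock: 35.03
position: [0.4704, 0.0099, 0.1862]
tcp_rot: [[0.999, 0.033, -0.001], [0.033, -0.999, 0.0], [-0.001, -0.0, -1.0]]
force: [0.0, -0.0, -0.1]
grip_width: 0.0588
```

>>> {"api": "step_arm", "payload": {
  "increments": [
    [-0.026, 0.185, 0, 0, 0, 0, 0],
    [-0.026, 0.185, 0, 0, 0, 0, 0],
    [-0.026, 0.185, 0, 0, 0, 0, 0],
    [-0.026, 0.185, 0, 0, 0, 0, 0],
    [-0.026, 0.185, 0, 0, 0, 0, 0]
  ]
}}

```text
clock: 35.45
position: [0.4505, -0.1761, 0.1864]
tcp_rot: [[0.999, 0.033, -0.0], [0.033, -0.999, 0.0], [-0.0, -0.0, -1.0]]
force: [0.7, -0.6, -1.1]
grip_width: 0.0581
```

>>> {"api": "step_arm", "payload": {
  "increments": [
    [-0.026, 0.185, 0, 0, 0, 0, 0],
    [-0.026, 0.185, 0, 0, 0, 0, 0],
    [-0.026, 0.185, 0, 0, 0, 0, 0],
    [-0.026, 0.185, 0, 0, 0, 0, 0],
    [-0.026, 0.185, 0, 0, 0, 0, 0]
  ]
}}

```text
clock: 35.87
position: [0.4306, -0.3619, 0.1861]
tcp_rot: [[0.999, 0.032, -0.001], [0.032, -0.999, 0.001], [-0.001, -0.001, -1.0]]
force: [0.6, 0.7, -0.9]
grip_width: 0.0581
```

>>> {"api": "step_arm", "payload": {
  "increments": [
    [-0.026, 0.17, 0, 0, 0, 0, 0],
    [0, 0, 0, 0, 0, 0, 0]
  ]
}}

```text
clock: 36.03
position: [0.4259, -0.3987, 0.1854]
tcp_rot: [[1.0, 0.029, -0.002], [0.029, -1.0, 0.0], [-0.002, -0.0, -1.0]]
force: [0.2, -0.5, -1.3]
grip_width: 0.0585
```

```bash
python3 - <<'E'
from h import *
o=monitor.get_obs();print(o['position'],o['grip_width']);path([[.428,-.396,.035]]);dishes()
E
```

```text
[ 0.42587241 -0.39866758  0.18541198] 0.05850266180031025
[np.float64(0.012), np.float64(-0.013), np.float64(0.752)]
dish 180 [0.47178599 0.05289133] [0.07474596 0.05931539]
```

>>> {"api": "step_arm", "payload": {
  "increments": [
    [0.012, -0.013, 0.18, 0, 0, 0, 0],
    [0, 0, 0.18, 0, 0, 0, 0],
    [0, 0, 0.18, 0, 0, 0, 0],
    [0, 0, 0.14, 0, 0, 0, 0],
    [0, 0, 0.06, 0, 0, 0, 0]
  ]
}}

```text
clock: 36.5
position: [0.4283, -0.3892, 0.0343]
tcp_rot: [[0.999, 0.033, -0.004], [0.033, -0.999, 0.004], [-0.004, -0.004, -1.0]]
force: [-0.4, 0.6, 0.2]
grip_width: 0.0586
```

>>> {"api": "step_arm", "payload": {
  "increments": [
    [0, 0, 0, 0, 0, 0, 0],
    [0, 0, 0, 0, 0, 0, 90],
    [0, 0, 0, 0, 0, 0, 90],
    [0, 0, 0, 0, 0, 0, 90],
    [0, 0, -0.1, 0, 0, 0, 90]
  ]
}}

```text
clock: 36.92
position: [0.4291, -0.3909, 0.0576]
tcp_rot: [[0.999, 0.033, -0.002], [0.033, -0.999, 0.002], [-0.002, -0.002, -1.0]]
force: [0.0, 0.4, -0.6]
grip_width: 0.0771
```

>>> {"api": "step_arm", "payload": {
  "increments": [
    [0, 0, -0.2, 0, 0, 0, 90],
    [0, 0, -0.2, 0, 0, 0, 90],
    [0, 0, -0.2, 0, 0, 0, 90],
    [0, -0.2, 0, 0, 0, 0, 90],
    [0, -0.2, 0, 0, 0, 0, 90]
  ]
}}

```text
clock: 37.33
position: [0.4277, -0.3124, 0.1833]
tcp_rot: [[1.0, 0.03, 0.005], [0.03, -1.0, -0.004], [0.005, 0.004, -1.0]]
force: [1.0, 0.9, -0.4]
grip_width: 0.077
```

>>> {"api": "step_arm", "payload": {
  "increments": [
    [0, -0.2, 0, 0, 0, -0.2, 90],
    [0, -0.2, 0, 0, 0, -0.2, 90],
    [0, 0, 0, 0, 0, -0.2, 90],
    [0, 0, 0, 0, 0, 0, 90]
  ]
}}

```text
clock: 37.67
position: [0.4206, -0.2308, 0.181]
tcp_rot: [[0.938, 0.347, 0.003], [0.347, -0.938, -0.002], [0.002, 0.003, -1.0]]
force: [0.0, -1.4, -0.3]
grip_width: 0.0766
```

```bash
cat >> h.py <<'E'
def tub(): 
    p,d,K,V=cam('top');W=world(d,K,V);x,y,z=W[...,0],W[...,1],W[...,2]
    q=W[(abs(x-.43)<.11)&(abs(y+.358)<.11)&(z>.05)&(z<.066)];r=cv2.minAreaRect((q[:,:2]*1000).astype(np.float32));print('tub',r)
    hsv=cv2.cvtColor(p,cv2.COLOR_RGB2HSV)
    q=W[(abs(x-.43)<.072)&(abs(y+.358)<.072)&(hsv[...,1]>100)&(z<.06)&(z>.01)];print('in tub',len(q),q.min(0).round(3),q.max(0).round(3)) if len(q) else print('none')
E
python3 - <<'E'
from h import *
o=monitor.get_obs();print(o['position'],o['tcp_rot'][:,0],o['grip_width']);tub();blanks();dishes();path([[.4755,.0545,.19]])
E
```

```text
[ 0.42060871 -0.2307988   0.18104744] [0.93783685 0.34706888 0.00228865] 0.07658788622751846
tub ((431.25482177734375, -357.40020751953125), (163.95675659179688, 169.93295288085938), 4.011768817901611)
none
332 [475.4  54.3] [59.  58.7] 65.2 0.053
dish 181 [0.47396967 0.05268987] [0.06980069 0.05900628]
[np.float64(0.741), np.float64(-1.26), np.float64(-0.052)]
```

>>> {"api": "step_arm", "payload": {
  "increments": [
    [0.082, -0.14, 0, 0, 0, 0, 90],
    [0.082, -0.14, 0, 0, 0, 0, 90],
    [0.082, -0.14, 0, 0, 0, 0, 90],
    [0.082, -0.14, 0, 0, 0, 0, 90],
    [0.082, -0.14, 0, 0, 0, 0, 90]
  ]
}}

```text
clock: 38.23
position: [0.4502, -0.0721, 0.1792]
tcp_rot: [[0.942, 0.335, 0.0], [0.335, -0.942, -0.0], [0.0, 0.0, -1.0]]
force: [0.7, 0.1, -0.6]
grip_width: 0.077
```

>>> {"api": "step_arm", "payload": {
  "increments": [
    [0.082, -0.14, 0, 0, 0, 0, 90],
    [0.082, -0.14, 0, 0, 0, 0, 90],
    [0.082, -0.14, 0, 0, 0, 0, 90],
    [0.08, -0.135, 0, 0, 0, 0, 90],
    [0, 0, 0, 0, 0, 0, 90]
  ]
}}

```text
clock: 38.65
position: [0.4744, 0.0571, 0.179]
tcp_rot: [[0.941, 0.339, -0.0], [0.339, -0.941, 0.001], [0.0, -0.001, -1.0]]
force: [1.1, -0.4, 0.2]
grip_width: 0.0769
```

```bash
python3 - <<'E'
from h import *
o=monitor.get_obs();print(o['position'],o['grip_width']);path([[.4755,.0545,.040]]);tub();dishes()
E
```

```text
[0.47442527 0.05713722 0.17902405] 0.07689114907008832
[np.float64(0.0), np.float64(0.015), np.float64(0.695)]
tub ((430.2043151855469, -358.1810607910156), (165.88096618652344, 168.29425048828125), 2.931731700897217)
in tub 353 [ 0.403 -0.414  0.011] [ 0.46  -0.353  0.048]
dish 183 [0.47150173 0.05278689] [0.06960842 0.05951767]
```

Dish 1 is in the tub, at y -0.414 to -0.353. Now the last dish.

>>> {"api": "step_arm", "payload": {
  "increments": [
    [0, 0.015, 0.18, 0, 0, 0, 90],
    [0, 0, 0.18, 0, 0, 0, 90],
    [0, 0, 0.15, 0, 0, 0, 90],
    [0, 0, 0.12, 0, 0, 0, 90],
    [0, 0, 0.065, 0, 0, 0, 90]
  ]
}}

```text
clock: 39.17
position: [0.4733, 0.0494, 0.0369]
tcp_rot: [[0.942, 0.336, -0.003], [0.336, -0.942, -0.0], [-0.003, -0.001, -1.0]]
force: [-0.1, -0.2, 0.2]
grip_width: 0.0768
```

>>> {"api": "step_arm", "payload": {
  "increments": [
    [0, 0, 0, 0, 0, 0, 90],
    [0, 0, 0, 0, 0, 0, 0],
    [0, 0, 0, 0, 0, 0, 0],
    [0, 0, 0, 0, 0, 0, 0],
    [0, 0, 0, 0, 0, 0, 0]
  ]
}}

```text
clock: 39.58
position: [0.4752, 0.0508, 0.0414]
tcp_rot: [[0.941, 0.339, 0.002], [0.339, -0.941, -0.0], [0.002, 0.001, -1.0]]
force: [-0.2, -1.8, 5.1]
grip_width: 0.0584
```

>>> {"api": "step_arm", "payload": {
  "increments": [
    [0, 0, 0, 0, 0, 0, 0],
    [0, 0, -0.1, 0, 0, 0, 0],
    [0, 0, -0.18, 0, 0, 0, 0],
    [0, 0, -0.18, 0, 0, 0, 0],
    [0, 0, -0.18, 0, 0, 0, 0]
  ]
}}

```text
clock: 40.0
position: [0.474, 0.0511, 0.17]
tcp_rot: [[0.941, 0.34, 0.0], [0.34, -0.941, 0.0], [0.0, -0.0, -1.0]]
force: [0.5, -0.4, -0.5]
grip_width: 0.0583
```

>>> {"api": "step_arm", "payload": {
  "increments": [
    [0, 0, -0.05, 0, 0, 0, 0],
    [0, 0, 0, 0, 0, 0.2, 0],
    [0, 0, 0, 0, 0, 0.2, 0],
    [0, 0, 0, 0, 0, 0.2, 0],
    [0, 0, 0, 0, 0, 0, 0]
  ]
}}

```text
clock: 40.42
position: [0.4744, 0.0512, 0.1782]
tcp_rot: [[1.0, 0.027, 0.0], [0.027, -1.0, 0.0], [0.0, -0.0, -1.0]]
force: [-0.2, 0.9, -0.4]
grip_width: 0.0588
```

```bash
python3 - <<'E'
from h import *
o=monitor.get_obs();print(o['position'],o['tcp_rot'][:,0],o['grip_width']);path([[.432,-.318,.185]]);dishes()
E
```

```text
[0.47438233 0.05118548 0.17816787] [9.99624762e-01 2.73902994e-02 3.28136657e-04] 0.05876727357427261
[np.float64(-0.262), np.float64(1.839), np.float64(-0.034)]
```

>>> {"api": "step_arm", "payload": {
  "increments": [
    [-0.026, 0.184, 0, 0, 0, 0, 0],
    [-0.026, 0.184, 0, 0, 0, 0, 0],
    [-0.026, 0.184, 0, 0, 0, 0, 0],
    [-0.026, 0.184, 0, 0, 0, 0, 0],
    [-0.026, 0.184, 0, 0, 0, 0, 0]
  ]
}}

```text
clock: 40.88
position: [0.4539, -0.1351, 0.1782]
tcp_rot: [[0.999, 0.037, 0.001], [0.037, -0.999, -0.0], [0.001, 0.0, -1.0]]
force: [0.8, 1.3, -0.7]
grip_width: 0.0587
```

>>> {"api": "step_arm", "payload": {
  "increments": [
    [-0.026, 0.184, 0, 0, 0, 0, 0],
    [-0.026, 0.184, 0, 0, 0, 0, 0],
    [-0.026, 0.184, 0, 0, 0, 0, 0],
    [-0.026, 0.184, 0, 0, 0, 0, 0],
    [-0.026, 0.184, 0, 0, 0, 0, 0]
  ]
}}

```text
clock: 41.3
position: [0.4338, -0.3202, 0.1781]
tcp_rot: [[0.999, 0.037, 0.0], [0.037, -0.999, -0.0], [0.0, 0.0, -1.0]]
force: [1.2, 1.0, -1.2]
grip_width: 0.0586
```

>>> {"api": "step_arm", "payload": {
  "increments": [
    [0, 0, 0, 0, 0, 0, 0]
  ]
}}

```text
clock: 41.38
position: [0.4333, -0.3231, 0.1776]
tcp_rot: [[0.999, 0.034, -0.001], [0.034, -0.999, -0.001], [-0.001, 0.001, -1.0]]
force: [1.2, -0.9, -0.8]
grip_width: 0.0582
```

```bash
python3 - <<'E'
from h import *
o=monitor.get_obs();print(o['position'],o['grip_width']);path([[.432,-.320,.035]])
E
```

```text
[ 0.43330419 -0.32311248  0.17760967] 0.058237587574329806
[np.float64(-0.005), np.float64(-0.016), np.float64(0.713)]
```

>>> {"api": "step_arm", "payload": {
  "increments": [
    [-0.005, 0.025, 0.18, 0, 0, 0, 0],
    [0, 0, 0.18, 0, 0, 0, 0],
    [0, 0, 0.15, 0, 0, 0, 0],
    [0, 0, 0.1, 0, 0, 0, 0],
    [0, 0, 0.08, 0, 0, 0, 0]
  ]
}}

```text
clock: 41.8
position: [0.4329, -0.3228, 0.0376]
tcp_rot: [[0.999, 0.037, -0.002], [0.037, -0.999, 0.001], [-0.002, -0.002, -1.0]]
force: [0.0, 0.0, 0.1]
grip_width: 0.0583
```

>>> {"api": "step_arm", "payload": {
  "increments": [
    [0, 0, 0, 0, 0, 0, 0],
    [0, 0, 0, 0, 0, 0, 90],
    [0, 0, 0, 0, 0, 0, 90],
    [0, 0, 0, 0, 0, 0, 90],
    [0, 0, -0.1, 0, 0, 0, 90]
  ]
}}

```text
clock: 42.22
position: [0.4328, -0.3226, 0.0583]
tcp_rot: [[0.999, 0.033, -0.002], [0.033, -0.999, 0.002], [-0.002, -0.002, -1.0]]
force: [0.2, -0.6, -0.5]
grip_width: 0.0768
```

>>> {"api": "step_arm", "payload": {
  "increments": [
    [0, 0, -0.2, 0, 0, 0, 90],
    [0, 0, -0.2, 0, 0, 0, 90],
    [0, 0, -0.2, 0, 0, 0, 90],
    [0, -0.2, 0, 0, 0, 0, 90],
    [0, -0.2, 0, 0, 0, 0, 90]
  ]
}}

```text
clock: 42.63
position: [0.4317, -0.244, 0.184]
tcp_rot: [[1.0, 0.031, 0.005], [0.031, -1.0, -0.003], [0.005, 0.003, -1.0]]
force: [1.3, 1.3, -0.5]
grip_width: 0.0768
```

>>> {"api": "step_arm", "payload": {
  "increments": [
    [0, -0.2, 0, 0, 0, 0, 90],
    [0, -0.2, 0, 0, 0, 0, 90],
    [0, -0.2, 0, 0, 0, 0, 90],
    [0, -0.2, 0, 0, 0, 0, 90],
    [0, -0.2, 0, 0, 0, 0, 90]
  ]
}}

```text
clock: 43.05
position: [0.4241, -0.0418, 0.1815]
tcp_rot: [[0.999, 0.033, 0.003], [0.033, -0.999, -0.0], [0.003, 0.0, -1.0]]
force: [1.4, 0.1, 0.5]
grip_width: 0.0771
```

>>> {"api": "step_arm", "payload": {
  "increments": [
    [0, -0.2, 0, 0, 0, 0, 90],
    [0, -0.2, 0, 0, 0, 0, 90],
    [0, -0.2, 0, 0, 0, 0, 90],
    [0, 0, 0, 0, 0, 0, 90],
    [0, 0, 0, 0, 0, 0, 90]
  ]
}}

```text
clock: 43.47
position: [0.4205, 0.0784, 0.1812]
tcp_rot: [[0.999, 0.038, 0.002], [0.038, -0.999, 0.0], [0.002, -0.0, -1.0]]
force: [0.6, -0.3, 0.0]
grip_width: 0.0767
```

```bash
python3 - <<'E'
from h import *
o=monitor.get_obs();print(o['position'],o['force']);tub();tray();blanks();dishes()
p,d,K,V=cam('top');save('fin',cv2.resize(p[110:390,140:470],None,fx=2.1,fy=2.1))
E
```

```text
[0.42045315 0.07840681 0.18124479] [ 0.63976743 -0.3056902   0.03878832]
tub ((430.1890869140625, -357.84539794921875), (165.93319702148438, 167.97642517089844), 2.8912336826324463)
in tub 688 [ 0.403 -0.417  0.01 ] [ 0.464 -0.29   0.046]
tray box ((644.2991333007812, -274.4803161621094), (196.68341064453125, 145.77670288085938), 86.93840789794922)
in tray 950
((647.1971435546875, -284.7145690917969), (159.0322265625, 102.12725830078125), 87.44712829589844) [0.0355 0.0411 0.0457]
```

View pics/fin.png

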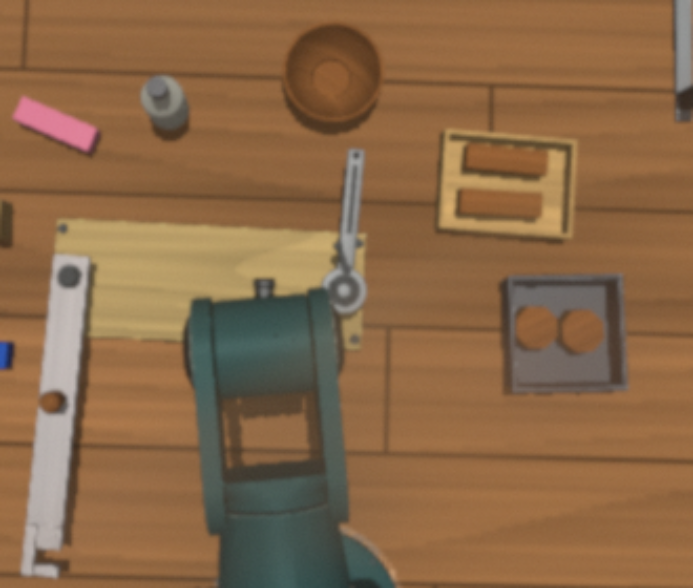

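```bash
python3 -c "
from plant import job;print(job.hand_in())"
```

```text
the job is handed in; nothing more can be done
None
```

The press is unloaded and the job is handed in at about 43 s of the 210 s allowed; no verdict was reported.

**Unloading:** I flipped the lever to loosen on the third try. The first push slid over the knob, and the second, a grip, dragged the ratchet handle round with it. Two anticlockwise strokes of the ratchet then slackened the nut, and I swung the bar about 1.66 rad aside towards the robot.

**Last checks:**
- **Blanks:** The final top view and depth show both handle blanks flat in the tray and both dish blanks in the tub. The press board is empty.
- **Containers and bystanders:** The tray and tub measure within about 1 mm of where they started. The bowl and glue bottle look undisturbed, which I judged by eye only.
- **Arm:** It is standing clear, with contact force below 1 N.
- **Nut:** The handle height rose 5.7 mm, which gives about 4.4 rad, while adding up the strokes gives about 4 rad. Both are above the 3.2 rad release point.
- **Lever:** I did not measure its final angle. In the pictures it lies on the loosen side, and the ratchet drove the nut anticlockwise, so it was biting in that direction.

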